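# Set out the hydrophone listening bench in signal order

## Task

Set out the hydrophone signal chain on the three black mats between the yellow deck unit and the grey recorder: the blue filter on the mat next to the deck unit, the orange-taped transformer on the middle mat and the silver attenuator on the mat next to the recorder. Put the red headphone amplifier on the mat on the recorder's lid and the white-domed time receiver on top of the amplifier. Centre each thing carefully (to about a centimetre), set the four boxes square with what they stand on and with their fronts towards the robot, and set everything down rather than dropping it.

Things in the scene. Friction and masses are not known exactly. Their poses are not given: they have to be found in the camera images.
- recorder: Grey recorder, fixed, 165 (x) x 172 (y) x 52 mm, blue tape on its lid; at one end of the row of mats, 255 mm from the middle one. On the front of its lid a black mat 78 x 128 mm, top 54 mm above the table. Origin: on the table, right below that mat's centre, 48 mm behind the front panel. x points away from the robot, y left.
- deck_unit: Yellow hydrophone deck unit with black corners and a dark carrying handle on top, fixed, 150 x 150 x 78 mm (handle to 105 mm), at the other end of the row of mats. Nothing goes on it. Origin: on the table, 48 mm behind its front panel; x points away from the robot, y left.
- mat_left: Left one (larger y) of three equal black rubber mats fixed to the table in a row between recorder and deck unit, about 95 mm apart: 80 x 80 mm, 3 mm thick. Origin: centre of the underside, on the table; x points away from the robot, y along the row to the left.
- mat_mid: Middle mat of the row, same size and axes as mat_left.
- mat_right: Right mat (smaller y) of the row, same size and axes as mat_left.
- filter: Loose blue box with two small black knobs on top (to 53 mm): 58 deep (x) x 60 wide (y) x 42 mm high, 0.32 kg. Origin: centre of the underside; z up. Front = -x side, with an aluminium panel and a green lamp; at the start it is turned at most 0.7 rad away from facing the robot.
- transformer: Loose black box with orange tape across its top from front to rear: 56 deep (x) x 60 wide (y) x 50 mm high, 0.55 kg. Origin: centre of the underside; z up. Front = -x side, with an aluminium strip and a red lamp; at the start it is turned at most 0.7 rad away from facing the robot.
- attenuator: Loose silver box with one large black knob on top (32 mm across, to 50 mm high), scale dots round the knob's front half: 58 deep (x) x 60 wide (y) x 36 mm high without knob, 0.26 kg. Origin: centre of the underside; z up. Front = -x side, with a black panel; at the start it is turned at most 0.7 rad away from facing the robot.
- headphone_amp: Loose red box, 62 deep (x) x 110 wide (y) x 34 mm high, 0.33 kg, top flat. Origin: centre of the underside; z up. Front = -x side: aluminium panel, two jacks and, at y = -38 mm, a black knob 18 mm across that stands out 12 mm; the middle of the front is free. At the start it is turned at most 0.7 rad away from facing the robot.
- time_receiver: Loose round satellite time receiver, like a puck: black base 52 mm across and 12 mm high with a white dome on it, 22 mm high in all, 0.1 kg. Origin: centre of the underside; z up. Its turn about z does not matter.
There are look-alikes about, which are no part of the job. Of the things that look like the filter, the middle-sized one is meant.

How it is judged:
At the end, for the whole second after the job is handed in: Filter by the deck unit, transformer in the middle, attenuator by the recorder, amplifier on the lid mat, receiver on it: each centred within 13 mm, resting there (height within 5 mm), upright within 0.1 rad, boxes square within 0.2 rad with fronts to the robot; all released and at rest (((y of recorder in the frame of mat_mid above 0 m and (horizontal distance between attenuator and mat_left below 0.013 m and z of attenuator in the frame of mat_left between -0.002 and 0.008 m and angle between attenuator's own z axis and vertical below 0.1 rad and linear speed of attenuator below 0.02 m/s and angular speed of attenuator below 0.2 rad/s) and angle between the x axis of attenuator and the x axis of mat_left, either way round below 0.2 rad and y of recorder in the frame of attenuator above 0 m and (horizontal distance between transformer and mat_mid below 0.013 m and z of transformer in the frame of mat_mid between -0.002 and 0.008 m and angle between transformer's own z axis and vertical below 0.1 rad and linear speed of transformer below 0.02 m/s and angular speed of transformer below 0.2 rad/s) and angle between the x axis of transformer and the x axis of mat_mid, either way round below 0.2 rad and y of recorder in the frame of transformer above 0 m and (horizontal distance between filter and mat_right below 0.013 m and z of filter in the frame of mat_right between -0.002 and 0.008 m and angle between filter's own z axis and vertical below 0.1 rad and linear speed of filter below 0.02 m/s and angular speed of filter below 0.2 rad/s) and angle between the x axis of filter and the x axis of mat_right, either way round below 0.2 rad and y of recorder in the frame of filter above 0 m and y of deck_unit in the frame of headphone_amp below 0 m) or (y of recorder in the frame of mat_mid below 0 m and (horizontal distance between attenuator and mat_right below 0.013 m and z of attenuator in the frame of mat_right between -0.002 and 0.008 m and angle between attenuator's own z axis and vertical below 0.1 rad and linear speed of attenuator below 0.02 m/s and angular speed of attenuator below 0.2 rad/s) and angle between the x axis of attenuator and the x axis of mat_right, either way round below 0.2 rad and y of recorder in the frame of attenuator below 0 m and (horizontal distance between transformer and mat_mid below 0.013 m and z of transformer in the frame of mat_mid between -0.002 and 0.008 m and angle between transformer's own z axis and vertical below 0.1 rad and linear speed of transformer below 0.02 m/s and angular speed of transformer below 0.2 rad/s) and angle between the x axis of transformer and the x axis of mat_mid, either way round below 0.2 rad and y of recorder in the frame of transformer below 0 m and (horizontal distance between filter and mat_left below 0.013 m and z of filter in the frame of mat_left between -0.002 and 0.008 m and angle between filter's own z axis and vertical below 0.1 rad and linear speed of filter below 0.02 m/s and angular speed of filter below 0.2 rad/s) and angle between the x axis of filter and the x axis of mat_left, either way round below 0.2 rad and y of recorder in the frame of filter below 0 m and y of deck_unit in the frame of headphone_amp above 0 m)) and horizontal distance between headphone_amp and recorder below 0.013 m and z of headphone_amp in the frame of recorder between 0.049 and 0.059 m and angle between each of headphone_amp, time_receiver's own z axis and vertical below 0.1 rad and linear speed of each of headphone_amp, time_receiver below 0.02 m/s and angular speed of each of headphone_amp, time_receiver below 0.2 rad/s and angle between the x axis of headphone_amp and the x axis of recorder, either way round below 0.2 rad and horizontal distance between time_receiver and headphone_amp below 0.013 m and z of time_receiver in the frame of headphone_amp between 0.029 and 0.039 m); the robot touches nothing.
It fails at once if the filter dropped or flung: faster than 0.6 m/s while no finger holds it (a free fall of about 18 mm) (contact force between the fingers and filter below 0.05 N and linear speed of filter above 0.6 m/s).
It fails at once if the transformer dropped or flung: faster than 0.6 m/s while no finger holds it (a free fall of about 18 mm) (contact force between the fingers and transformer below 0.05 N and linear speed of transformer above 0.6 m/s).
It fails at once if the attenuator dropped or flung: faster than 0.6 m/s while no finger holds it (a free fall of about 18 mm) (contact force between the fingers and attenuator below 0.05 N and linear speed of attenuator above 0.6 m/s).
It fails at once if the headphone amplifier dropped or flung: faster than 0.6 m/s while no finger holds it (a free fall of about 18 mm) (contact force between the fingers and headphone_amp below 0.05 N and linear speed of headphone_amp above 0.6 m/s).
It fails at once if the time receiver dropped or flung: faster than 0.6 m/s while no finger holds it (a free fall of about 18 mm) (contact force between the fingers and time_receiver below 0.05 N and linear speed of time_receiver above 0.6 m/s and contact force between time_receiver and headphone_amp below 0.05 N).
It also fails if it takes over 115 s, if anything falls off the work surface, if the arm or the gripper's body presses on something with over 40 N, if the wrist force passes 120 N, or if a joint passes its speed limit or range.

## Robot

A 6-joint arm with a two-finger parallel gripper is mounted at the origin on the work surface. World frame = base frame: x ahead of the robot, y to its left, z up, the work surface at z = 0. Lengths are in m, angles in rad, forces in N, time in s.
With the tool pointing down it reaches from about 0.35 to 0.775 m from the base axis. Payload 5.5 kg.
Tool frame: the origin (TCP) lies midway between the tips of the shut fingers; the grasp point (between the pads) lies 19 mm behind it; z points along the fingers, y is the line along which they close (so a half turn about z gives the same grasp; the last joint's range is limited). The gripper opens to 85 mm and grips with 20 to 120 N. Pads are 22 mm wide; open, the fingers measure 114 mm over their backs; the gripper's body (76 mm by 85 mm) begins 54 mm behind the grasp point. The pads swing forward as they close: fully open they stand 13 mm farther back than shut.
Start: joints at [1.196, 0.313, 0.046, 1.304, 0, 1.431], TCP at [0.134, 0.559, 0.231] pointing down, gripper open.
Joint ranges: [-2.76, 2.76], [-0.86, 1.69], [-1.03, 1.26], [-2.2, 2.34], [-1.47, 1.5], [-3.14, 3.14]. Speed limits (rad/s): [2.57, 2.57, 3.14, 3.14, 3.14, 3.14].

## Interface

Orientations are given as a unit quaternion [w, x, y, z].
In Python, from workcell import telemetry, imaging, env gives the robot as it stands. The module is installed in compiled form; this text tells all that it offers.
- The arm moves only by the tool step_arm, never from a script. Its argument "moves" is a list of rows, each a list of 3 entries, a list of its own where there are three numbers: the shift along the tool's x, y, z in mm, then the turn, a rotation vector about the tool's x, y, z in rad, then the finger opening in mm, from 0 to 85.4. A call has 1 to 8 rows; each row is the pose to reach, as a shift and turn from the pose commanded when the call began, along the tool's axes at that moment; what a row does not reach only later rows make up. A row lasts 1/12 s, in which the tool goes at most 41.7 mm and 7.16 degrees, less where a joint would pass 70% of its speed; a pose out of reach is approached as far as the arm can. A call with a gripper value outside its range is refused whole. The fingers move at their own pace and stop on an object; "grip_force" is the grip in N (left out, the last holds). Time passes only in rows, so rows that repeat a pose let the fingers close. It gives the time, the measured TCP pose, the force, the opening and the grip force at its end, in the units of the state.
- telemetry.get_state(): the state, without advancing time (a new reading comes with each control period).
- imaging.read_camera(name): name is "side" or "top" or "wrist"; returns the picture (400x640x3 uint8, red, green, blue); there is no depth.
- imaging.camera_params(name): a dict with "camera_matrix" (3x3 intrinsics, pixels), "D" ([k1, k2, p1, p2, k3] as OpenCV has them; the pictures are not rectified), "pose" (4x4, takes a point from camera to world coordinates). Camera axes: x right, y up, looking along -z (the intrinsics and any distortion apply to the point x, -y, -z); pixel columns grow to the right and rows downward; lengths in m; the calibration is good to about 2 mm. A picture is of the moment at which its call begins: read the wrist's pose just before it. camera_params takes no time and is no camera call; for the wrist camera it gives the pose at the moment of the call.
- env.hand_in(): hands the job in; it is judged then, once.
The state is a dict: "clock": time; "joint_pos": joint angles; "qvel": joint speeds; "tau": joint torques, N m; "tcp_pos": TCP position; "orientation": TCP orientation; "wrist_force": force on the tool from outside, world axes, zero at the start; "ft_torque": the same for the moment, N m; "finger_gap": finger opening in m; "grip_force": force on a finger pad.
Only numpy, scipy, OpenCV 4.12 (cv2) and the standard library are available. Lean on these libraries where they do the work, as an engineer would, in place of code of your own. Each camera call takes 0.05 s, during which the arm holds its last target. There are 200 camera calls.

## Working session

There is one attempt and no reset: what is moved stays moved. The work goes in short steps, Python scripts to look and compute and a tool call to move; the robot and the scene stay as the last step left them, time stands still between calls to the robot, and variables do not carry over. Pictures are saved under pics/ and viewed, at most 14 in all, crops included, and the job is handed in when it is done.

Besides the shell and the picture viewer there is one more tool, called after "Emit:" as name(argument=value, ...) on one line, values as JSON. step_arm: Moves the arm, as the interface text tells. Its arguments: {"type":"object","properties":{"moves":{"type":"array"},"grip_force":{"type":"number"}},"required":["moves"]}

```bash
mkdir -p pics; cat > h.py <<'E'
import numpy as np,cv2
from workcell import telemetry, imaging, env
def snap(n,f=None):
    p=imaging.camera_params(n); im=imaging.read_camera(n)
    if f: cv2.imwrite(f'pics/{f}.png',im[:,:,::-1])
    return im,p
def ray(p,uv):
    K=np.array(p['camera_matrix'],float);D=np.array(p['D'],float);T=np.array(p['pose'])
    q=cv2.undistortPoints(np.array(uv,float).reshape(-1,1,2),K,D).reshape(-1,2)
    d=np.c_[q[:,0],-q[:,1],-np.ones(len(q))]@T[:3,:3].T
    return T[:3,3],d
def onplane(p,uv,z):
    o,d=ray(p,uv); return o+d*((z-o[2])/d[:,2])[:,None]
def proj(p,X):
    K=np.array(p['camera_matrix'],float);D=np.array(p['D'],float);T=np.array(p['pose'])
    c=(np.atleast_2d(X)-T[:3,3])@T[:3,:3]; c=c*[1,-1,-1]
    return cv2.projectPoints(c,np.zeros(3),np.zeros(3),K,D)[0].reshape(-1,2)
E
python3 - <<'E'
from h import *
s=telemetry.get_state();print(s)
for n in('top','side','wrist'):
    im,p=snap(n,n+'0');np.save(n+'0.npy',im);print(n,np.round(p['pose'],3).tolist(),np.round(p['camera_matrix'],1).tolist(),p['D'])
E
```

```text
{'clock': 0.0, 'joint_pos': array([1.19641933e+00, 3.14027415e-01, 4.49889137e-02, 1.30360509e+00,
       5.53755007e-06, 1.43118990e+00]), 'qvel': array([-4.30018608e-04,  3.03012689e-04,  9.25137166e-04,  7.80939453e-04,
       -1.34501671e-06, -3.85820278e-04]), 'tau': array([ 1.70029307e-03, -4.80622458e+01,  2.98534441e+01,  1.92253356e-02,
       -5.30079080e-05, -7.83654826e-06]), 'tcp_pos': array([0.13358007, 0.55874608, 0.23039757]), 'orientation': array([-2.37439341e-04,  1.17115842e-01,  9.93117831e-01, -8.92594865e-04]), 'wrist_force': array([0.79275841, 0.67879191, 0.5737278 ]), 'ft_torque': array([ 0.00905984, -0.00471488,  0.01400987]), 'grip_force': 0.0, 'finger_gap': 0.08532499503928878}
top [[0.016, 0.991, -0.133, 0.272], [-1.0, 0.016, -0.002, 0.003], [0.0, 0.133, 0.991, 1.107], [0.0, 0.0, 0.0, 1.0]] [[379.4, 0.0, 314.1], [0.0, 379.4, 202.3], [0.0, 0.0, 1.0]] [-0.05194434  0.          0.          0.          0.        ]
side [[0.973, 0.158, -0.169, 0.23], [-0.231, 0.599, -0.767, -0.824], [-0.02, 0.785, 0.619, 0.69], [0.0, 0.0, 0.0, 1.0]] [[424.3, 0.0, 315.0], [0.0, 424.3, 201.0], [0.0, 0.0, 1.0]] [-0.06530033  0.          0.          0.          0.        ]
wrist [[0.233, -0.925, -0.299, 0.056], [0.973, 0.22, 0.075, 0.576], [-0.003, -0.308, 0.951, 0.373], [0.0, 0.0, 0.0, 1.0]] [[291.9, 0.0, 322.7], [0.0, 291.9, 198.7], [0.0, 0.0, 1.0]] [-0.04525914  0.          0.          0.          0.        ]
```

View pics/top0.png

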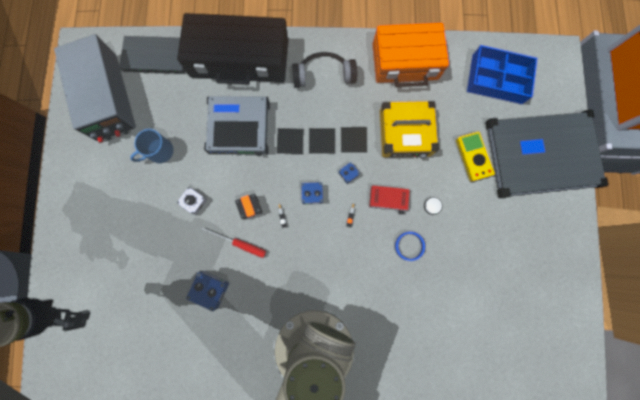

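View pics/side0.png

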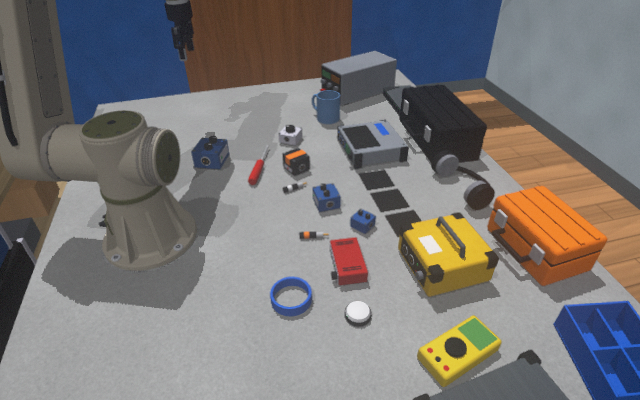

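Top view: the recorder is at (238,125), left (+y), and the deck unit at (410,128), right. The mats are at (290,140), (322,140) and (353,139). So the attenuator goes on the left mat, the transformer in the middle and the filter on the right.

Candidates:
- **Filter:** blue boxes at (312,192) middle-sized, (348,172) small and (207,290) large. I choose (312,192).
- **Transformer:** (249,206).
- **Attenuator:** (191,200).
- **Amplifier:** (390,197), red. The screwdriver at (250,247) is not it.
- **Receiver:** (433,205), white.

```bash
python3 - <<'E'
from h import *
im=np.load('top0.npy');p=imaging.camera_params('top')
c=im[110:230,160:460];cv2.imwrite('pics/crop0.png',cv2.resize(c[:,:,::-1],None,fx=2.6,fy=2.6,interpolation=cv2.INTER_CUBIC))
P=dict(filt=(312,192,.042),trans=(249,206,.05),att=(191,200,.05),amp=(390,197,.034),rec=(433,205,.022),m1=(290,140,0),m2=(322,140,0),m3=(353.5,139,0),lid=(236.5,134,.054),small=(348,172,.03),big=(207,290,.06))
for k,(u,v,z) in P.items():
    X=onplane(p,[(u,v)],z)[0];print(k,X.round(3),np.hypot(*X[:2]).round(3))
E
```

```text
filt [0.444 0.011 0.042] 0.445
trans [0.401 0.188 0.05 ] 0.442
att [0.415 0.353 0.05 ] 0.545
amp [ 0.435 -0.212  0.034] 0.484
rec [ 0.415 -0.34   0.022] 0.537
m1 [0.609 0.081 0.   ] 0.614
m2 [ 0.611 -0.016  0.   ] 0.611
m3 [ 0.615 -0.111  0.   ] 0.625
lid [0.608 0.232 0.054] 0.651
small [ 0.507 -0.092  0.03 ] 0.515
big [0.167 0.292 0.06 ] 0.337
```

View pics/crop0.png

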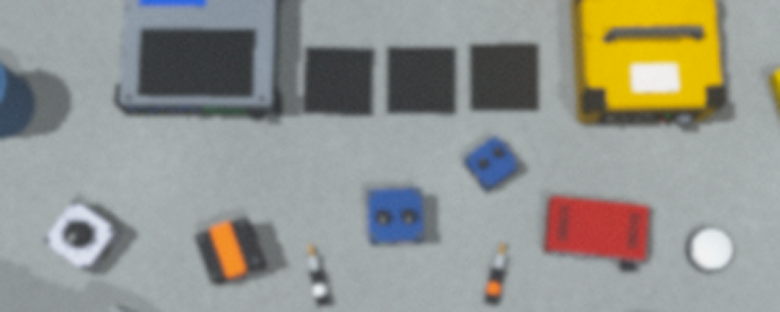

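View pics/wrist0.png

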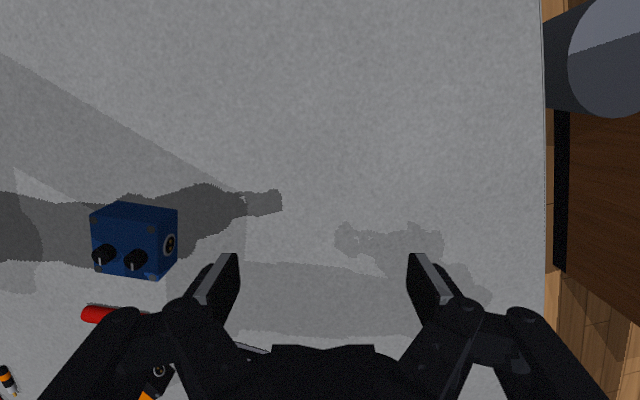

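The crop confirms the choice. The blue box at (312,192) is clearly larger than the one at (348,172), and the third at (207,290) is the largest. Next I move to a wrist viewpoint over the whole field.

Emit:
step_arm(moves=[[[-81,-77,-12],[0,0,0],85],[[-162,-153,-23],[0,0,0],85],[[-162,-153,-23],[0,0,0],85],[[-162,-153,-23],[0,0,0],85],[[-162,-153,-23],[0,0,0],85],[[-162,-153,-23],[0,0,0],85],[[-162,-153,-23],[0,0,0],85]])

```text
clock: 0.73
tcp_pos: [0.2573, 0.3703, 0.2548]
orientation: [0.0, 0.12, 0.993, -0.0]
wrist_force: [-0.8, 0.9, 0.2]
finger_gap: 0.085
grip_force: 0.0
```

Emit:
step_arm(moves=[[[-162,-153,-23],[0,0,0],85],[[-162,-153,-23],[0,0,0],85],[[-162,-153,-23],[0,0,0],85],[[-162,-153,-23],[0,0,0],85],[[-162,-153,-23],[0,0,0],85],[[-162,-153,-23],[0,0,0],85],[[-162,-153,-23],[0,0,0],85]])

```text
clock: 1.32
tcp_pos: [0.3798, 0.1846, 0.2774]
orientation: [0.001, 0.119, 0.993, 0.0]
wrist_force: [-0.5, 0.2, 0.4]
finger_gap: 0.0846
grip_force: 0.0
```

Emit:
step_arm(moves=[[[-162,-153,-23],[0,0,-0.1],85],[[-162,-153,-23],[0,0,-0.2],85],[[-162,-153,-23],[0,0,-0.235],85],[[-162,-153,-23],[0,0,-0.235],85],[[-162,-153,-23],[0,0,-0.235],85],[[-162,-153,-23],[0,0,-0.235],85],[[-162,-153,-23],[0,0,-0.235],85],[[-162,-153,-23],[0,0,-0.235],85]])

```text
clock: 1.98
tcp_pos: [0.5, 0.0004, 0.2994]
orientation: [-0.001, 0.0, 1.0, 0.001]
wrist_force: [-0.6, 0.0, -0.5]
finger_gap: 0.0851
grip_force: 0.0
```

```bash
python3 - <<'E'
from h import *
s=telemetry.get_state();print(s['clock'],s['tcp_pos'],s['orientation'],s['joint_pos'])
im,p=snap('wrist','w1');np.save('w1.npy',im);np.save('w1pose.npy',p['pose'])
E
```

```text
1.9833 [5.00024937e-01 4.15881190e-04 2.99436200e-01] [-7.75234264e-04  2.53130719e-04  9.99999500e-01  5.78988310e-04] [-1.60395721e-01  1.57001525e-01  9.49884409e-03  1.42500893e+00
  8.95923374e-04 -1.59890228e-01]
```

View pics/w1.png

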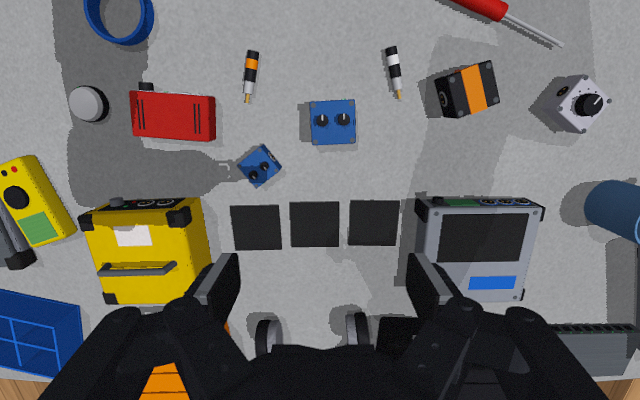

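Wrist view shows mats at (256,227), (315,224) and (373,222), the lid mat at (480,237), and the filter at (333,122) with the small look-alike at (259,166). The transformer is at (465,88), the attenuator at (577,104), the amplifier at (173,116) and the receiver at (90,104). I'll measure the mats by mask and take enlarged tiles of the boxes for their top corners.

```bash
cat >> h.py <<'E'
def tiles(im,cs,f,w=96,h=72,s=4):
    t=[cv2.resize(im[v-h//2:v+h//2,u-w//2:u+w//2,::-1],None,fx=s,fy=s,interpolation=cv2.INTER_CUBIC) for u,v in cs]
    for a in t:
        for k in range(0,w,12): cv2.line(a,(k*s,0),(k*s,5),(0,255,255),1)
        for k in range(0,h,12): cv2.line(a,(0,k*s),(5,k*s),(0,255,255),1)
    if len(t)%2: t.append(t[-1]*0)
    cv2.imwrite(f'pics/{f}.png',np.vstack([np.hstack(t[i:i+2]) for i in range(0,len(t),2)]))
def rects(mask,p,z,box):
    u0,v0,u1,v1=box; m=np.zeros(mask.shape,np.uint8); m[v0:v1,u0:u1]=mask[v0:v1,u0:u1]*255
    m=cv2.morphologyEx(m,cv2.MORPH_OPEN,np.ones((3,3),np.uint8))
    c=max(cv2.findContours(m,0,cv2.CHAIN_APPROX_NONE)[0],key=cv2.contourArea).reshape(-1,2)
    X=onplane(p,c,z)[:,:2]
    (cx,cy),(w,h),a=cv2.minAreaRect((X*1000).astype(np.float32))
    a=(a+45)%90-45
    return np.round([cx,cy,w,h,a],1)
E
python3 - <<'E'
from h import *
im=np.load('w1.npy');p=imaging.camera_params('wrist')
hsv=cv2.cvtColor(im,cv2.COLOR_RGB2HSV)
dark=(im.max(2)<60)
for n,b,z in(('mR',(222,196,290,258),.003),('mM',(285,196,344,255),.003),('mL',(344,193,404,252),.003),('lid',(432,206,526,270),.054)):
    print(n,rects(dark,p,z,b))
W=(im.min(2)>120)&(hsv[:,:,1]<40)
red=(hsv[:,:,1]>130)&((hsv[:,:,0]<8)|(hsv[:,:,0]>172))
print('red',rects(red,p,.034,(120,80,225,150)))
# silver/black puck: base dark ring
c=im[75:130,60:120];print(c[28,::4].tolist())
tiles(im,[(333,122),(465,88),(577,104),(173,116),(90,104),(345,222)],'t1')
E
```

```text
mR [ 612.3 -109.3   78.5   78.7    1.6]
mM [ 6.06e+02 -1.36e+01  7.76e+01  7.85e+01  1.00e-01]
mL [603.5  81.9  79.1  79.3  -1.1]
lid [ 6.067e+02  2.364e+02  1.277e+02  7.680e+01 -1.000e-01]
red [ 433.7 -205.6  117.7   60.8   -5. ]
[[157, 157, 160], [159, 160, 162], [104, 105, 109], [148, 150, 154], [149, 148, 153], [147, 147, 153], [147, 149, 153], [146, 148, 153], [145, 144, 149], [146, 147, 151], [108, 108, 113], [9, 1, 5], [10, 9, 13], [102, 104, 103], [102, 100, 103]]
```

View pics/t1.png

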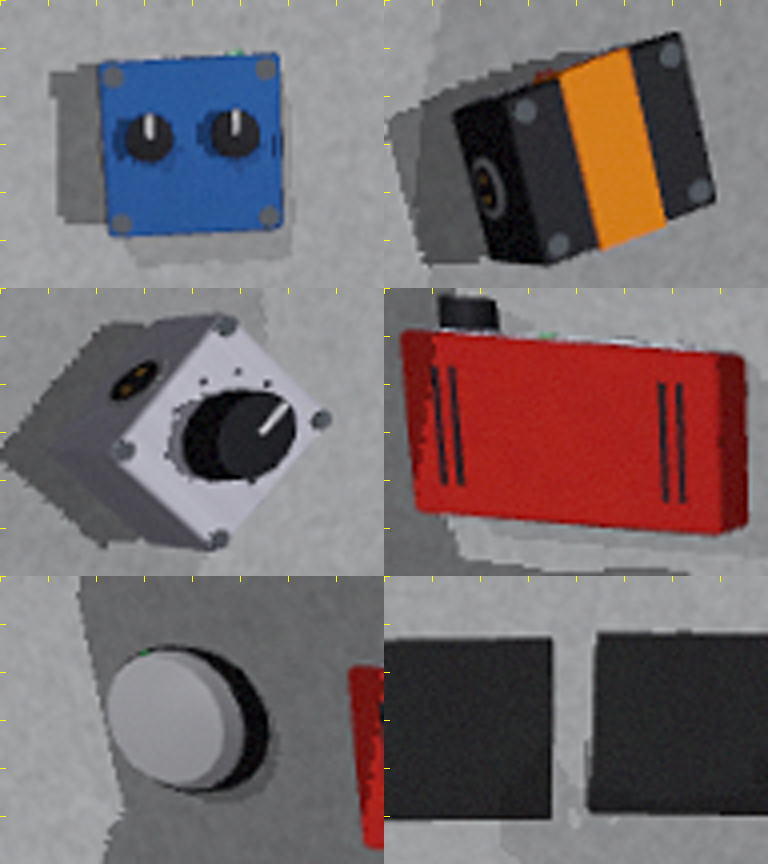

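Tiles show each box's top corners: filter, transformer, attenuator (knob front pointing up-right, towards the robot) and the flat amplifier top. I'll read these corners off and check them against the given sizes.

```bash
cat >> h.py <<'E'
def box(p,tc,org,off,z):
    "tile corners TL,TR,BR,BL (TL-TR = front edge, image up = robot side)"
    uv=(np.array(tc,float)-off)/4+org-0.375
    X=onplane(p,uv,z)[:,:2]; TL,TR,BR,BL=X
    fx=(BL+BR-TL-TR)/2; wy=(TR+BR-TL-BL)/2   # depth direction (+x), width dir (+y)
    ax=np.arctan2(fx[1],fx[0]); ay=np.arctan2(-wy[0],wy[1])
    return X.mean(0).round(4),'depth %.1f width %.1f'%(1e3*np.hypot(*fx),1e3*np.hypot(*wy)),'yaw %.3f %.3f'%(ax,ay)
E
python3 - <<'E'
from h import *
p=imaging.camera_params('wrist')
print('filt',box(p,[(99,63),(279,54),(283,228),(108,237)],(285,86),(0,0),.042))
print('trans',box(p,[(511,98),(680,33),(716,200),(548,265)],(417,52),(384,0),.05))
print('att front=TR edge',box(p,[(222,314),(330,420),(212,549),(117,450)],(529,68),(0,288),.036))
print('amp',box(p,[(402,330),(723,352),(718,534),(418,511)],(125,80),(384,288),.034))
print('rec',onplane(p,[(42+175/4,68+(719-576)/4)],.018),onplane(p,[(42+269/4,68+(719-576)/4)],.006),onplane(p,[(42+107/4,68+(719-576)/4)],.012))
E
```

```text
filt (array([0.4423, 0.0132]), 'depth 56.6 width 59.2', 'yaw 0.049 0.051')
trans (array([0.399, 0.194]), 'depth 54.1 width 56.5', 'yaw 0.363 0.377')
att front=TR edge (array([0.4138, 0.3605]), 'depth 54.5 width 56.9', 'yaw -0.597 -0.613')
amp (array([ 0.433 , -0.2095]), 'depth 60.6 width 108.1', 'yaw -0.113 -0.082')
rec [[ 0.41446051 -0.33921252  0.018     ]] [[ 0.41515265 -0.31231906  0.006     ]] [[ 0.41368702 -0.37050704  0.012     ]]
```

Sizes agree to about 3 mm. The recorder is at +y, so attenuator goes left, transformer middle and filter right. I start with the filter.

Emit:
step_arm(moves=[[[30,7,20],[0,0,-0.05],85],[[58,13,50],[0,0,-0.05],85],[[58,13,90],[0,0,-0.05],85],[[58,13,130],[0,0,-0.05],85],[[58,13,165],[0,0,-0.05],85],[[58,13,190],[0,0,-0.05],85],[[58,13,200],[0,0,-0.05],85],[[58,13,200],[0,0,-0.05],85]])

```text
clock: 2.7
tcp_pos: [0.4382, 0.0152, 0.0976]
orientation: [-0.003, -0.027, 1.0, 0.001]
wrist_force: [-0.2, 0.2, 0.6]
finger_gap: 0.0848
grip_force: 0.0
```

```bash
python3 - <<'E'
from h import *
s=telemetry.get_state();print(s['clock'],s['tcp_pos'],s['orientation'])
im,p=snap('wrist','w2')
E
```

```text
2.7 [0.43815043 0.0151975  0.09759903] [-2.96301549e-03 -2.65884246e-02  9.99641730e-01  8.28789915e-04]
```

View pics/w2.png

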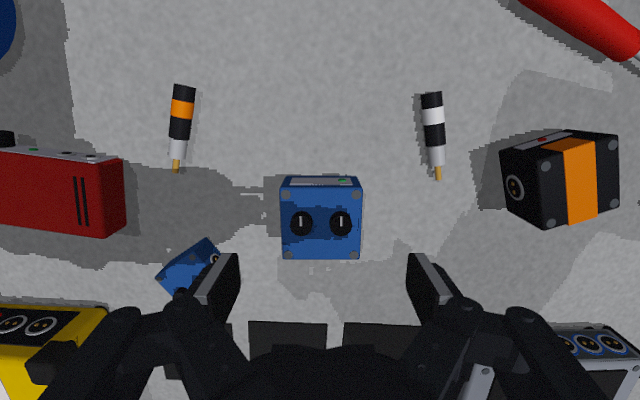

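The filter sits between the open fingers, top face about (281,186)–(361,259).

```bash
cat >> h.py <<'E'
def boxpx(p,c,z): return box(p,np.array(c,float)*4+1.5,(0,0),(0,0),z)
def goto(x,y,z,yaw):
    s=telemetry.get_state();from scipy.spatial.transform import Rotation as R
    q=s['orientation'];r=R.from_quat([q[1],q[2],q[3],q[0]])
    t=R.from_euler('z',yaw)*R.from_quat([0,1,0,0])
    d=r.inv().apply(np.array([x,y,z])-s['tcp_pos'])*1e3
    print('t %.2f'%s['clock'],'shift',d.round(1),'turn',(r.inv()*t).as_rotvec().round(3),'tcp',s['tcp_pos'].round(4),'q6 %.2f'%s['joint_pos'][5])
E
python3 - <<'E'
from h import *
p=imaging.camera_params('wrist')
r=boxpx(p,[(281,186),(361,186),(361,259),(282,259)],.042);print(r)
goto(*r[0],.002,.05)
E
```

```text
(array([0.4446, 0.0128]), 'depth 58.5 width 59.0', 'yaw 0.058 0.053')
t 2.75 shift [-5.1 -2.3 97.3] turn [ 0.001 -0.003  0.003] tcp [0.4397 0.0147 0.0993] q6 -0.20
```

Emit:
step_arm(moves=[[[-3,-1,25],[0,0,0],85],[[-3,-1,50],[0,0,0],85],[[-3,-1,72],[0,0,0],85],[[-3,-1,88],[0,0,0],85],[[-3,-1,97],[0,0,0],85],[[-3,-1,97],[0,0,0],85],[[-3,-1,97],[0,0,0],72],[[-3,-1,97],[0,0,0],64]], grip_force=40)

```text
clock: 3.42
tcp_pos: [0.446, 0.0121, 0.0047]
orientation: [0.001, -0.025, 1.0, -0.0]
wrist_force: [-0.1, 0.0, -0.1]
finger_gap: 0.0645
grip_force: 0.0
```

Emit:
step_arm(moves=[[[0,0,0],[0,0,0],50],[[0,0,0],[0,0,0],50],[[0,0,0],[0,0,0],50],[[0,0,0],[0,0,0],50],[[0,0,0],[0,0,0],50]])

```text
clock: 3.83
tcp_pos: [0.4463, 0.0122, 0.0049]
orientation: [0.002, -0.025, 1.0, 0.0]
wrist_force: [-0.6, 1.9, 6.0]
finger_gap: 0.0595
grip_force: 44.3
```

Emit:
step_arm(moves=[[[0,0,-15],[0,0,0],50],[[0,0,-40],[0,0,0],50],[[0,0,-65],[0,0,0],50],[[0,0,-80],[0,0,0],50],[[0,0,-80],[0,0,0],50]])

```text
clock: 4.25
tcp_pos: [0.4473, 0.0115, 0.0868]
orientation: [0.003, -0.025, 1.0, -0.001]
wrist_force: [0.9, -0.7, -3.7]
finger_gap: 0.0596
grip_force: 45.6
```

Emit:
step_arm(moves=[[[-10,-8,0],[0,0,0],50],[[-30,-24,0],[0,0,0],50],[[-58,-47,0],[0,0,0],50],[[-88,-71,0],[0,0,0],50],[[-118,-95,0],[0,0,0],50],[[-143,-115,0],[0,0,0],50],[[-157,-126,0],[0,0,0],50],[[-161,-129,0],[0,0,0],50]])

```text
clock: 4.92
tcp_pos: [0.6145, -0.1119, 0.0806]
orientation: [-0.0, -0.024, 1.0, -0.0]
wrist_force: [-0.4, -0.5, -3.8]
finger_gap: 0.0593
grip_force: 45.3
```

Emit:
step_arm(moves=[[[0,0,0],[0,0,0],50],[[0,0,15],[0,0,0],50],[[0,0,32],[0,0,0],50],[[0,0,48],[0,0,0],50],[[0,0,58],[0,0,0],50],[[0,0,60],[0,0,0],50],[[0,0,60],[0,0,0],50]])

```text
clock: 5.5
tcp_pos: [0.6103, -0.1079, 0.0221]
orientation: [-0.001, -0.025, 1.0, 0.001]
wrist_force: [-0.6, -0.1, -3.3]
finger_gap: 0.0595
grip_force: 45.3
```

```bash
python3 - <<'E'
from h import *
goto(.6135,-.109,.005,.046)
im,p=snap('wrist','w3');snap('top','top3')
c=im[150:330,170:470];cv2.imwrite('pics/w3c.png',cv2.resize(c[:,:,::-1],None,fx=2.6,fy=2.6))
E
```

```text
t 5.50 shift [-3.1 -1.2 17.1] turn [ 0.001 -0.003  0.005] tcp [ 0.6103 -0.1079  0.0221] q6 -0.36
```

View pics/w3.png

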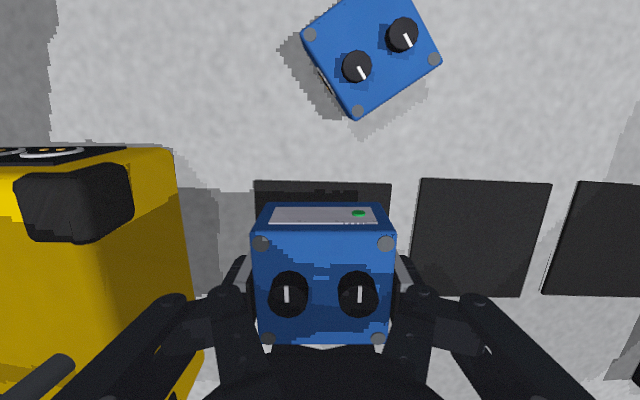

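The filter is held over the right mat, whose front corners are visible at (254,180) and (391,184). The mid-mat front corners are at (420,178) and (552,184).

```bash
python3 - <<'E'
from h import *
p=imaging.camera_params('wrist')
X=onplane(p,[(254,180),(391.5,184),(420.5,178),(552,184)],.003)[:,:2]
for a,b in((0,1),(2,3)):
    w=X[b]-X[a];L=np.hypot(*w);w/=L;print(L,'yaw',np.arctan2(-w[0],w[1]),'ctr',(X[a]+X[b])/2+.04*np.array([w[1],-w[0]]))
goto(.6135,-.109,.005,.046)
E
```

```text
0.07974315243201988 yaw 0.020844604899750003 ctr [ 0.61562377 -0.11070449]
0.08021605890181953 yaw 0.008894511320924848 ctr [ 0.60998889 -0.01480426]
t 5.60 shift [-1.3 -0.4 19. ] turn [-0.     0.001  0.005] tcp [ 0.6122 -0.1086  0.024 ] q6 -0.36
```

Emit:
step_arm(moves=[[[-3,-1,5],[0,0,0],50],[[-3,-1,10],[0,0,0],50],[[-3,-1,14],[0,0,0],50],[[-3,-1,16],[0,0,0],50],[[-3,-1,16.5],[0,0,0],50],[[-3,-1,16.5],[0,0,0],50],[[-3,-1,16.5],[0,0,0],62],[[-3,-1,16.5],[0,0,0],70]])

```text
clock: 6.27
tcp_pos: [0.6156, -0.1098, 0.0073]
orientation: [0.001, -0.025, 1.0, -0.0]
wrist_force: [-0.3, 0.4, 0.7]
finger_gap: 0.0696
grip_force: 0.0
```

Emit:
step_arm(moves=[[[0,0,0],[0,0,0],70],[[0,0,-10],[0,0,0],70],[[0,0,-40],[0,0,0],72],[[0,0,-80],[0,0,0],85],[[0,0,-120],[0,0,0],85],[[0,0,-160],[0,0,0],85],[[0,0,-200],[0,0,0],85]])

```text
clock: 6.85
tcp_pos: [0.6147, -0.1095, 0.2096]
orientation: [0.0, -0.025, 1.0, -0.0]
wrist_force: [0.4, 0.1, -0.3]
finger_gap: 0.0849
grip_force: 0.0
```

Emit:
step_arm(moves=[[[15,24,0],[0,0,0],85],[[35,55,0],[0,0,0],85],[[57,90,0],[0,0,0],85],[[78,123,0],[0,0,0],85],[[95,149,0],[0,0,0],85],[[100,157,0],[0,0,0],85],[[100,157,0],[0,0,0],85],[[100,157,0],[0,0,0],85]])

```text
clock: 7.52
tcp_pos: [0.508, 0.0421, 0.2077]
orientation: [0.001, -0.026, 1.0, -0.0]
wrist_force: [0.5, -0.7, -0.3]
finger_gap: 0.0852
grip_force: 0.0
```

```bash
python3 - <<'E'
from h import *
im,p=snap('wrist','w4');np.save('w4.npy',im)
goto(.399,.194,.12,.37)
E
```

```text
t 7.57 shift [101.7 157.8  87.1] turn [-0.001  0.002 -0.32 ] tcp [0.5084 0.0415 0.2074] q6 -0.13
```

View pics/w4.png

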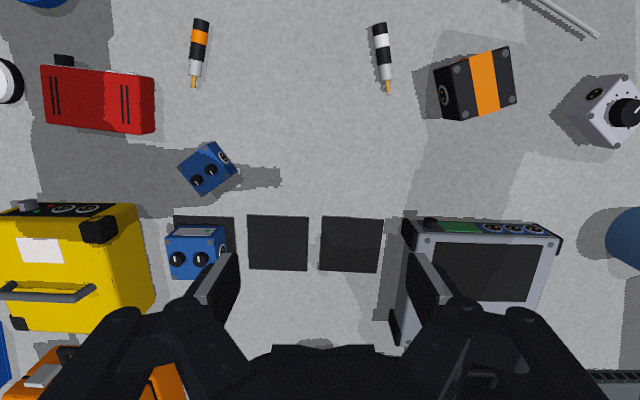

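The filter is standing on the right mat at (198,248). The mid mat is at (278,243), the left mat at (350,245) and the transformer at (478,83). The white pen's tip is at (388,94).

```bash
python3 - <<'E'
from h import *
im=np.load('w4.npy');p=imaging.camera_params('wrist')
dark=(im.max(2)<60)
for n,b,z in(('mM',(240,206,314,280),.003),('mL',(314,208,390,280),.003),('lid',(425,235,555,310),.054)): print(n,rects(dark,p,z,b))
X=onplane(p,[(174.5,215),(234.5,218)],.003)[:,:2];w=X[1]-X[0];print(np.hypot(*w),'mR',X.mean(0)+.04*np.array([w[1],-w[0]])/np.hypot(*w))
print('filt front edge ctr',onplane(p,[(166,238.5),(226,237.5)],.045)[:,:2])
tiles(im,[(478,83),(592,100)],'t4')
print(onplane(p,[(388,94),(383,60),(380,24)],.01))
E
```

```text
mM [ 6.07e+02 -1.48e+01  7.87e+01  7.88e+01  3.00e-01]
mL [604.4  80.8  78.6  79.3  -0.9]
lid [613.8 232.5  91.8 133.2   1.8]
0.07807866265283916 mR [ 0.6135321  -0.10913438]
filt front edge ctr [[ 0.58620789 -0.1393289 ]
 [ 0.58086992 -0.06821099]]
[[0.41438717 0.10752283 0.01      ]
 [0.38007298 0.09830965 0.01      ]
 [0.34548109 0.09158131 0.01      ]]
```

View pics/t4.png

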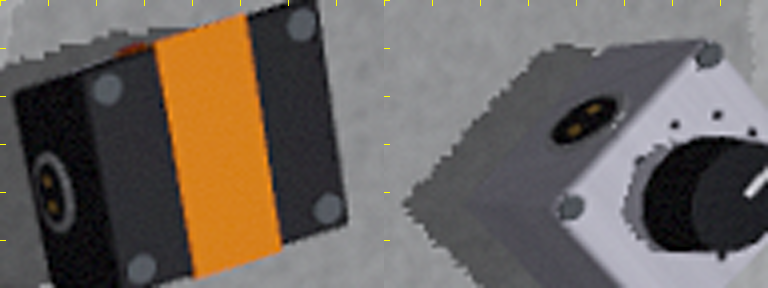

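```bash
python3 - <<'E'
from h import *
p=imaging.camera_params('wrist')
print(box(p,[(88,75),(316,-5),(348,224),(122,297)],(430,47),(0,0),.05))
goto(.399,.194,.1,.37)
E
```

```text
(array([0.4011, 0.1928]), 'depth 54.3 width 57.4', 'yaw 0.352 0.383')
t 7.57 shift [101.8 157.8 107.1] turn [-0.001  0.002 -0.32 ] tcp [0.5084 0.0415 0.2074] q6 -0.13
```

Emit:
step_arm(moves=[[[18,28,15],[0,0,-0.06],78],[[40,63,35],[0,0,-0.13],78],[[64,100,60],[0,0,-0.2],78],[[85,133,85],[0,0,-0.26],78],[[97,152,100],[0,0,-0.32],78],[[100,157,107],[0,0,-0.32],78],[[100,157,107],[0,0,-0.32],78],[[100,157,107],[0,0,-0.32],78]])

```text
clock: 8.23
tcp_pos: [0.4006, 0.1934, 0.0997]
orientation: [-0.0, -0.184, 0.983, -0.0]
wrist_force: [0.6, -0.6, 0.7]
finger_gap: 0.0779
grip_force: 0.0
```

```bash
python3 - <<'E'
from h import *
im,p=snap('wrist');u=proj(p,[.4005,.1932,.05])[0].round().astype(int);print(u)
tiles(im,[tuple(u)],'t5',w=140,h=120)
goto(.4005,.1932,.005,.37)
E
```

```text
[324 222]
t 8.28 shift [ 1.1  0.4 95.4] turn [-0.001  0.001 -0.001] tcp [0.4016 0.1933 0.1004] q6 -0.10
```

View pics/t5.png

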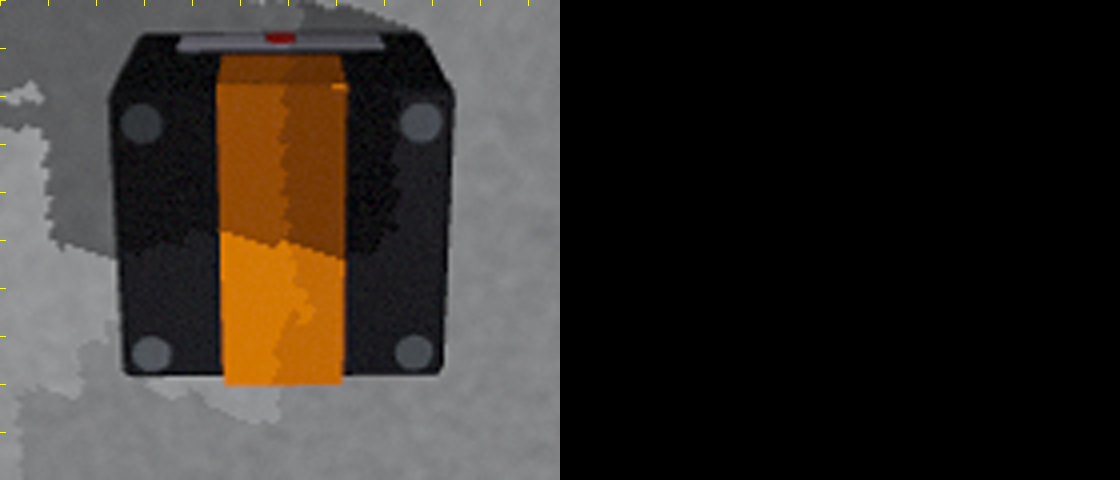

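The transformer is square to the fingers, with its top face centred about 0.5 px from the prediction. I've used 11 picture views, so I'll rely on masks from here.

```bash
python3 - <<'E'
from h import *
p=imaging.camera_params('wrist')
print(box(p,[(110,88),(454,88),(443,376),(124,376)],(324-70,222-60),(0,0),.05))
E
```

```text
(array([0.4012, 0.1933]), 'depth 55.4 width 59.1', 'yaw 0.375 0.369')
```

Emit:
step_arm(moves=[[[0,0,20],[0,0,0],78],[[0,0,45],[0,0,0],78],[[0,0,68],[0,0,0],78],[[0,0,86],[0,0,0],78],[[0,0,95],[0,0,0],78],[[0,0,95],[0,0,0],78],[[0,0,95],[0,0,0],70],[[0,0,95],[0,0,0],64]], grip_force=50)

```text
clock: 8.95
tcp_pos: [0.4013, 0.1938, 0.0061]
orientation: [0.001, -0.183, 0.983, 0.0]
wrist_force: [0.8, -0.6, -0.0]
finger_gap: 0.0642
grip_force: 0.0
```

Emit:
step_arm(moves=[[[0,0,0],[0,0,0],50],[[0,0,0],[0,0,0],50],[[0,0,0],[0,0,0],50],[[0,0,0],[0,0,0],50],[[0,0,0],[0,0,0],50]])

```text
clock: 9.37
tcp_pos: [0.4013, 0.1943, 0.0063]
orientation: [0.002, -0.184, 0.983, -0.0]
wrist_force: [0.3, -0.8, 6.5]
finger_gap: 0.0596
grip_force: 55.9
```

Emit:
step_arm(moves=[[[0,0,-15],[0,0,0],50],[[0,0,-40],[0,0,0],50],[[0,0,-65],[0,0,0],50],[[0,0,-80],[0,0,0],50],[[0,0,-80],[0,0,0],50]])

```text
clock: 9.78
tcp_pos: [0.4012, 0.1945, 0.0875]
orientation: [0.002, -0.184, 0.983, 0.0]
wrist_force: [0.7, -0.2, -5.0]
finger_gap: 0.0596
grip_force: 58.1
```

```bash
python3 - <<'E'
from h import *
goto(.6085,-.0145,.085,.02)
E
```

```text
t 9.78 shift [-117.5 -269.9    3.2] turn [0.    0.005 0.351] tcp [0.4012 0.1945 0.0875] q6 -0.10
```

Emit:
step_arm(moves=[[[-8,-18,0],[0,0,0.03],50],[[-22,-50,0],[0,0,0.1],50],[[-38,-86,0],[0,0,0.17],50],[[-54,-122,0],[0,0,0.24],50],[[-70,-158,0],[0,0,0.3],50],[[-86,-196,0],[0,0,0.34],50],[[-100,-232,0],[0,0,0.34],50],[[-110,-256,0],[0,0,0.34],50]])

```text
clock: 10.45
tcp_pos: [0.5961, -0.008, 0.0826]
orientation: [-0.001, -0.014, 1.0, -0.0]
wrist_force: [1.0, 0.3, -6.2]
finger_gap: 0.0591
grip_force: 57.7
```

```bash
python3 - <<'E'
from h import *
goto(.607,-.0145,.0285,.03)
E
```

```text
t 10.45 shift [-10.8  -6.8  54.1] turn [-0.001 -0.001 -0.002] tcp [ 0.5961 -0.008   0.0826] q6 -0.18
```

Emit:
step_arm(moves=[[[-6,-6,8],[0,0,0],50],[[-10,-9,22],[0,0,0],50],[[-10,-9,38],[0,0,0],50],[[-10,-9,50],[0,0,0],50],[[-10,-9,55],[0,0,0],50],[[-10,-9,55],[0,0,0],50],[[-10,-9,55],[0,0,0],50]])

```text
clock: 11.03
tcp_pos: [0.6039, -0.0131, 0.0287]
orientation: [-0.001, -0.015, 1.0, 0.0]
wrist_force: [-0.1, 0.3, -6.7]
finger_gap: 0.0598
grip_force: 57.6
```

```bash
python3 - <<'E'
from h import *
im,p=snap('wrist');im,p=snap('wrist','w6');np.save('w6.npy',im)
goto(.607,-.0145,.0095,.03)
# mat front edges: dark vs grey along columns
for c,b in(('mid',np.arange(-.048,.022,.008)),):
    pts=[]
    for y in b:
        x0=.566
        for x in np.arange(.545,.585,.0005):
            u,v=proj(p,[x,y,.003])[0].round().astype(int)
            if im[v,u].max()<65: pts.append((x,y));break
    pts=np.array(pts);print(pts.round(4).tolist());k=np.polyfit(pts[:,1],pts[:,0],1);print(k, 'yaw',-k[0],'ctr x',np.polyval(k,-.0145)+.04)
E
```

```text
t 11.13 shift [-1.6 -1.1 20.8] turn [-0.     0.001  0.001] tcp [ 0.6054 -0.0134  0.0303] q6 -0.19
[[0.5675, -0.048], [0.568, -0.04], [0.5675, -0.032], [0.568, -0.024], [0.568, -0.016], [0.5675, -0.008], [0.5675, 0.0], [0.5675, 0.008], [0.5675, 0.016]]
[-0.00416667  0.5676    ] yaw 0.004166666666667201 ctr x 0.6076604166666645
```

Emit:
step_arm(moves=[[[-2,-1,6],[0,0,0.01],50],[[-2,-1,12],[0,0,0.02],50],[[-2,-1,17],[0,0,0.02],50],[[-2,-1,20],[0,0,0.02],50],[[-2,-1,20.5],[0,0,0.02],50],[[-2,-1,20.5],[0,0,0.02],50],[[-2,-1,20.5],[0,0,0.02],62],[[-2,-1,20.5],[0,0,0.02],70]])

```text
clock: 11.8
tcp_pos: [0.6082, -0.0148, 0.0101]
orientation: [0.001, -0.005, 1.0, -0.0]
wrist_force: [0.2, 0.3, -0.2]
finger_gap: 0.0691
grip_force: 0.0
```

Emit:
step_arm(moves=[[[0,0,0],[0,0,0],70],[[0,0,-10],[0,0,0],70],[[0,0,-40],[0,0,0],72],[[0,0,-80],[0,0,0],80],[[0,0,-115],[0,0,0],80],[[0,0,-130],[0,0,0],80],[[0,0,-130],[0,0,0],80]])

```text
clock: 12.38
tcp_pos: [0.6105, -0.0151, 0.1459]
orientation: [0.005, -0.005, 1.0, -0.001]
wrist_force: [-0.3, -0.0, 0.0]
finger_gap: 0.0799
grip_force: 0.0
```

```bash
python3 - <<'E'
from h import *
goto(.414,.357,.14,-.6)
E
```

```text
t 12.38 shift [192.8 374.1   3.2] turn [0.002 0.011 0.61 ] tcp [ 0.6105 -0.0151  0.1459] q6 -0.17
```

Emit:
step_arm(moves=[[[8,16,0],[0,0,0.05],80],[[24,46,0],[0,0,0.14],80],[[42,82,0],[0,0,0.24],80],[[60,118,0],[0,0,0.34],80],[[78,152,0],[0,0,0.44],80],[[90,175,0],[0,0,0.54],80],[[96,187,0],[0,0,0.61],80],[[96,187,0],[0,0,0.61],80]])

```text
clock: 13.05
tcp_pos: [0.507, 0.1739, 0.1393]
orientation: [-0.001, 0.294, 0.956, 0.0]
wrist_force: [0.5, -0.3, -0.1]
finger_gap: 0.0798
grip_force: 0.0
```

```bash
python3 - <<'E'
from h import *
goto(.414,.357,.14,-.6)
E
```

```text
t 13.05 shift [179.9  99.   -0.5] turn [-0.    -0.001  0.002] tcp [0.507  0.1739 0.1393] q6 0.78
```

Emit:
step_arm(moves=[[[15,8,0],[0,0,0],80],[[45,25,0],[0,0,0],80],[[80,44,0],[0,0,0],80],[[115,63,0],[0,0,0],80],[[148,81,0],[0,0,0],80],[[172,94,0],[0,0,0],80],[[180,99,0],[0,0,0],80],[[180,99,0],[0,0,0],80]])

```text
clock: 13.72
tcp_pos: [0.4159, 0.356, 0.1392]
orientation: [0.0, 0.293, 0.956, 0.0]
wrist_force: [-0.3, 0.1, 0.1]
finger_gap: 0.0802
grip_force: 0.0
```

```bash
python3 - <<'E'
from h import *
snap('wrist');im,p=snap('wrist','w7');np.save('w7.npy',im)
goto(.414,.357,.005,-.6)
hsv=cv2.cvtColor(im,cv2.COLOR_RGB2HSV)
u=proj(p,[.414,.357,.036])[0];print(u,proj(p,[[.414+.029,.357,.036]]))
for k in range(-60,61,6):print(k,im[int(u[1])-10+0,int(u[0])+k].tolist(),im[int(u[1])+k if int(u[1])+k<400 else 399,int(u[0])+25].tolist())
cv2.imwrite('pics/c7.png',cv2.resize(im[int(u[1])-70:int(u[1])+70,int(u[0])-90:int(u[0])+90,::-1],None,fx=4,fy=4,interpolation=cv2.INTER_CUBIC)); print(int(u[0])-90,int(u[1])-70)
E
```

```text
t 13.82 shift [  4.3   0.9 134.1] turn [-0.001  0.001  0.001] tcp [0.417  0.354  0.1391] q6 1.16
[324.59771213 193.84367746] [[342.54913339 219.14836604]]
-60 [123, 123, 125] [124, 125, 128]
-54 [121, 124, 126] [124, 126, 128]
-48 [122, 122, 124] [136, 139, 140]
-42 [122, 124, 126] [137, 136, 139]
-36 [72, 70, 73] [11, 13, 13]
-30 [78, 78, 79] [153, 152, 164]
-24 [151, 150, 162] [156, 154, 167]
-18 [120, 120, 131] [153, 152, 164]
-12 [156, 155, 166] [155, 154, 166]
-6 [6, 13, 8] [158, 157, 168]
0 [21, 24, 28] [160, 156, 170]
6 [177, 180, 184] [149, 147, 159]
12 [22, 26, 28] [151, 152, 163]
18 [15, 15, 17] [151, 149, 161]
24 [153, 152, 165] [154, 155, 166]
30 [150, 150, 162] [123, 123, 125]
36 [151, 152, 164] [127, 129, 131]
42 [126, 128, 129] [121, 121, 123]
48 [125, 127, 129] [119, 121, 122]
54 [122, 122, 123] [128, 131, 131]
60 [125, 126, 128] [123, 126, 128]
234 123
```

View pics/c7.png

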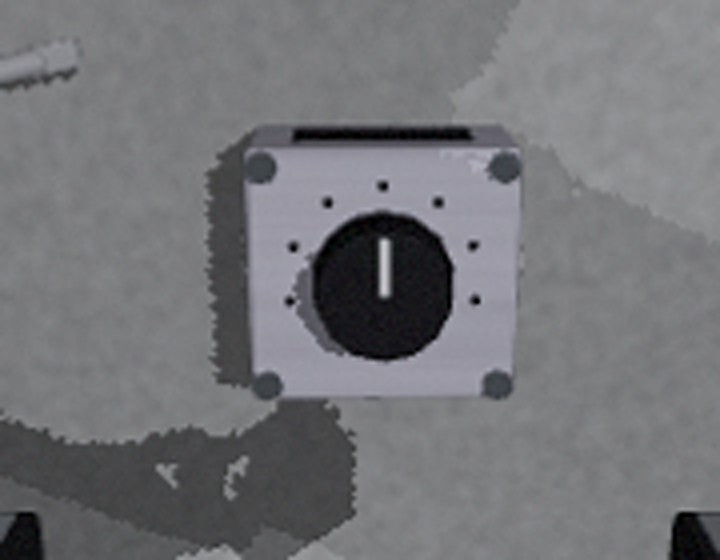

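The attenuator is square to the fingers, its black front panel at the image top (towards the robot side). Its top corners are at (244,148), (522,150), (514,398) and (252,398) in the crop.

```bash
python3 - <<'E'
from h import *
p=imaging.camera_params('wrist')
r=box(p,[(244,148),(522,150),(514,398),(252,398)],(234,123),(0,0),.036);print(r)
goto(*r[0],.003,-.6)
E
```

```text
(array([0.4154, 0.3606]), 'depth 57.1 width 59.3', 'yaw -0.592 -0.602')
t 13.82 shift [  5.1   4.6 136.1] turn [-0.001  0.001  0.001] tcp [0.417  0.354  0.1391] q6 1.16
```

Emit:
step_arm(moves=[[[5,5,25],[0,0,0],80],[[5,5,58],[0,0,0],80],[[5,5,90],[0,0,0],80],[[5,5,115],[0,0,0],80],[[5,5,130],[0,0,0],80],[[5,5,136],[0,0,0],80],[[5,5,136],[0,0,0],80],[[5,5,136],[0,0,0],68]], grip_force=40)

```text
clock: 14.48
tcp_pos: [0.4162, 0.3609, 0.0038]
orientation: [0.0, 0.296, 0.955, 0.0]
wrist_force: [0.5, -0.3, -0.3]
finger_gap: 0.0696
grip_force: 0.0
```

Emit:
step_arm(moves=[[[0,0,0],[0,0,0],64],[[0,0,0],[0,0,0],50],[[0,0,0],[0,0,0],50],[[0,0,0],[0,0,0],50],[[0,0,0],[0,0,0],50],[[0,0,0],[0,0,0],50]])

```text
clock: 14.98
tcp_pos: [0.4166, 0.3621, 0.005]
orientation: [0.002, 0.295, 0.955, 0.001]
wrist_force: [1.7, -3.4, 6.7]
finger_gap: 0.0597
grip_force: 44.7
```

Emit:
step_arm(moves=[[[0,0,-15],[0,0,0],50],[[0,0,-40],[0,0,0],50],[[0,0,-75],[0,0,0],50],[[0,0,-110],[0,0,0],50],[[0,0,-120],[0,0,0],50],[[0,0,-120],[0,0,0],50]])

```text
clock: 15.48
tcp_pos: [0.4171, 0.3632, 0.1269]
orientation: [0.002, 0.295, 0.955, 0.003]
wrist_force: [0.6, 1.4, -3.4]
finger_gap: 0.0596
grip_force: 44.6
```

```bash
python3 - <<'E'
from h import *
goto(.606,.081,.125,.0)
E
```

```text
t 15.48 shift [-315.2 -126.5    1.8] turn [ 0.006  0.004 -0.599] tcp [0.4171 0.3632 0.1269] q6 1.17
```

Emit:
step_arm(moves=[[[-12,-5,0],[0,0,-0.03],50],[[-35,-14,0],[0,0,-0.1],50],[[-70,-28,0],[0,0,-0.2],50],[[-106,-42,0],[0,0,-0.3],50],[[-142,-57,0],[0,0,-0.4],50],[[-172,-69,0],[0,0,-0.5],50],[[-192,-77,0],[0,0,-0.58],50],[[-200,-80,0],[0,0,-0.6],50]])

```text
clock: 16.15
tcp_pos: [0.5356, 0.1796, 0.1207]
orientation: [-0.001, -0.0, 1.0, -0.001]
wrist_force: [-0.2, 0.4, -2.6]
finger_gap: 0.0594
grip_force: 44.5
```

```bash
python3 - <<'E'
from h import *
snap('wrist');goto(.606,.081,.085,.0)
E
```

```text
t 16.20 shift [-70.5 -98.3  35.6] turn [-0.001 -0.003 -0.001] tcp [0.5358 0.1795 0.1207] q6 0.18
```

Emit:
step_arm(moves=[[[-12,-18,0],[0,0,0],50],[[-32,-45,0],[0,0,0],50],[[-52,-73,0],[0,0,0],50],[[-66,-92,10],[0,0,0],50],[[-70,-98,35],[0,0,0],50],[[-70,-98,65],[0,0,0],50],[[-70,-98,88],[0,0,0],50],[[-70,-98,92],[0,0,0],50]])

```text
clock: 16.87
tcp_pos: [0.5997, 0.0851, 0.0246]
orientation: [-0.006, 0.0, 1.0, 0.0]
wrist_force: [-1.4, 0.6, -3.3]
finger_gap: 0.0596
grip_force: 44.3
```

```bash
cat >> h.py <<'E'
def frontedge(im,p,xs,ys,z,thr=65):
    pts=[]
    for y in ys:
        for x in np.arange(*xs,.0005):
            u,v=proj(p,[x,y,z])[0].round().astype(int)
            if im[v,u].max()<thr: pts.append((x,y));break
    pts=np.array(pts);k=np.polyfit(pts[:,1],pts[:,0],1);print(pts[:,0].round(4).tolist(),'yaw',(-k[0]).round(3),'edge x',np.polyval(k,np.mean(ys)).round(4))
E
python3 - <<'E'
from h import *
snap('wrist');im,p=snap('wrist','w8')
frontedge(im,p,(.545,.585),np.arange(.05,.115,.008),.003)
row=[im[tuple(proj(p,[.569,y,.003])[0].round().astype(int)[::-1])].max() for y in np.arange(.03,.132,.001)]
r=np.array(row)<65;i=np.where(r)[0];print('mat y',.03+.001*i.min(),.03+.001*i.max())
goto(.606,.081,.0085,.0)
E
```

```text
[0.565, 0.565, 0.565, 0.565, 0.5655, 0.5655, 0.5655, 0.5655, 0.5655] yaw -0.01 edge x 0.5653
mat y 0.044 0.121
t 16.97 shift [-3.9 -4.4 20. ] turn [ 0.    -0.006  0.   ] tcp [0.6022 0.0853 0.0285] q6 0.01
```

Emit:
step_arm(moves=[[[-2,-2,3],[0,0,0],50],[[-2,-3,7],[0,0,0],50],[[-2,-3,12],[0,0,0],50],[[-2,-3,15],[0,0,0],50],[[-2,-3,15],[0,0,0],50],[[-2,-3,15],[0,0,0],50]])

```text
clock: 17.47
tcp_pos: [0.607, 0.0819, 0.0164]
orientation: [0.0, -0.0, 1.0, 0.0]
wrist_force: [0.9, -0.1, -3.8]
finger_gap: 0.0592
grip_force: 44.5
```

Emit:
step_arm(moves=[[[2,0,3],[0,0,0],50],[[2,0,6],[0,0,0],50],[[2,0,7],[0,0,0],50],[[2,0,7.5],[0,0,0],50],[[2,0,7.5],[0,0,0],50],[[2,0,7.5],[0,0,0],62],[[2,0,7.5],[0,0,0],70],[[2,0,7.5],[0,0,0],70]])

```text
clock: 18.13
tcp_pos: [0.6057, 0.0818, 0.0094]
orientation: [0.001, -0.0, 1.0, 0.0]
wrist_force: [-0.5, 1.2, -0.3]
finger_gap: 0.07
grip_force: 0.0
```

Emit:
step_arm(moves=[[[0,0,0],[0,0,0],70],[[0,0,-10],[0,0,0],70],[[0,0,-40],[0,0,0],70],[[0,0,-80],[0,0,0],80],[[0,0,-120],[0,0,0],85],[[0,0,-155],[0,0,0],85],[[0,0,-170],[0,0,0],85],[[0,0,-170],[0,0,0],85]])

```text
clock: 18.8
tcp_pos: [0.608, 0.0819, 0.1854]
orientation: [0.005, -0.0, 1.0, 0.0]
wrist_force: [1.0, -0.2, 0.4]
finger_gap: 0.085
grip_force: 0.0
```

```bash
python3 - <<'E'
from h import *
goto(.45,-.1,.2,-.1)
E
```

```text
t 18.80 shift [ 157.9 -181.8  -16.3] turn [0.001 0.01  0.1  ] tcp [0.608  0.0819 0.1854] q6 0.00
```

Emit:
step_arm(moves=[[[8,-14,0],[0,0,0.06],85],[[22,-38,0],[0,0,0.16],85],[[42,-70,0],[0,0,0.28],85],[[62,-104,0],[0,0,0.4],85],[[80,-134,0],[0,0,0.52],85],[[94,-156,0],[0,0,0.64],85],[[100,-167,0],[0,0,0.76],85],[[100,-167,0],[0,0,0.86],85]])

```text
clock: 19.47
tcp_pos: [0.503, -0.0873, 0.1783]
orientation: [-0.001, 0.421, 0.907, -0.0]
wrist_force: [0.5, 0.7, -1.0]
finger_gap: 0.0853
grip_force: 0.0
```

```bash
python3 - <<'E'
from h import *
goto(.433,-.21,.13,-1.67)
E
```

```text
t 19.47 shift [ -48.6 -132.6   48.5] turn [-0.002 -0.     0.801] tcp [ 0.503  -0.0873  0.1783] q6 0.54
```

Emit:
step_arm(moves=[[[-6,-15,5],[0,0,0.1],85],[[-15,-42,14],[0,0,0.21],85],[[-27,-75,26],[0,0,0.32],85],[[-38,-105,38],[0,0,0.43],85],[[-46,-126,46],[0,0,0.54],85],[[-49,-133,49],[0,0,0.65],85],[[-49,-133,49],[0,0,0.76],85],[[-49,-133,49],[0,0,0.8],85]])

```text
clock: 20.13
tcp_pos: [0.435, -0.2095, 0.1288]
orientation: [-0.001, 0.74, 0.672, -0.0]
wrist_force: [0.4, -0.3, 0.5]
finger_gap: 0.0849
grip_force: 0.0
```

```bash
python3 - <<'E'
from h import *
snap('wrist');im,p=snap('wrist','w9');np.save('w9.npy',im);np.save('w9p.npy',p['pose'])
goto(.433,-.21,.001,-1.67)
hsv=cv2.cvtColor(im,cv2.COLOR_RGB2HSV)
red=(hsv[:,:,1]>130)&((hsv[:,:,0]<8)|(hsv[:,:,0]>172))&(im[:,:,0]>40)
n,l,st,c=cv2.connectedComponentsWithStats(red.astype(np.uint8));i=1+np.argmax(st[1:,4]);print(st[i])
vs=im[:,:,0][l==i];print(np.percentile(vs,[5,25,50,75,95]))
x,y,w,h=st[i][:4];print(proj(p,[[.433,-.21,.034]]))
cv2.imwrite('pics/c9.png',cv2.resize(im[y-20:y+h+20,x-20:x+w+20,::-1],None,fx=4,fy=4,interpolation=cv2.INTER_CUBIC)); print(x-20,y-20,w+40,h+40)
E
```

```text
t 20.23 shift [ -1.2  -2.3 128.2] turn [-0.001 -0.001  0.009] tcp [ 0.4355 -0.2091  0.1292] q6 1.05
[ 284  135   75  123 8311]
[109. 147. 164. 166. 168.]
[[320.56020265 200.66779956]]
264 115 115 163
```

```bash
python3 - <<'E'
from h import *
im=np.load('w9.npy');p=imaging.camera_params('wrist')
hsv=cv2.cvtColor(im,cv2.COLOR_RGB2HSV)
red=(hsv[:,:,1]>130)&((hsv[:,:,0]<8)|(hsv[:,:,0]>172))&(im[:,:,0]>40)
for v in range(133,262,6):
    c=np.where(red[v,270:380])[0]+270
    print(v,(c.min(),c.max()) if len(c) else None,im[v,321,0],im[v,300,0],im[v,340,0])
E
```

```text
133 None 131 138 128
139 (np.int64(285), np.int64(358)) 146 158 145
145 (np.int64(284), np.int64(358)) 146 164 146
151 (np.int64(285), np.int64(358)) 148 174 126
157 (np.int64(285), np.int64(358)) 144 170 147
163 (np.int64(285), np.int64(358)) 139 162 145
169 (np.int64(286), np.int64(358)) 144 164 145
175 (np.int64(286), np.int64(357)) 142 164 166
181 (np.int64(286), np.int64(357)) 160 167 165
187 (np.int64(286), np.int64(357)) 167 166 167
193 (np.int64(287), np.int64(357)) 165 166 164
199 (np.int64(287), np.int64(357)) 168 166 162
205 (np.int64(287), np.int64(356)) 169 166 166
211 (np.int64(288), np.int64(356)) 164 166 166
217 (np.int64(288), np.int64(356)) 166 168 163
223 (np.int64(288), np.int64(356)) 164 167 166
229 (np.int64(289), np.int64(356)) 167 163 164
235 (np.int64(289), np.int64(355)) 162 165 164
241 (np.int64(289), np.int64(355)) 17 84 58
247 (np.int64(289), np.int64(355)) 14 98 58
253 (np.int64(289), np.int64(355)) 164 165 164
259 None 147 94 151
```

```bash
python3 - <<'E'
from h import *
p=imaging.camera_params('wrist')
X=onplane(p,[(284.3,135),(359,135),(355.7,257.7),(289.3,257.7)],.034)[:,:2]
print(X.round(4).tolist(),X.mean(0),np.hypot(*(X[1]-X[0])),np.hypot(*(X[2]-X[3])),np.hypot(*(X[3]-X[0])))
w=X[0]-X[3]+X[1]-X[2];print('yaw',np.arctan2(-w[0],w[1]));goto(*X.mean(0),.001,-1.67)
print(proj(p,[[.433,-.155,.034],[.433,-.265,.034]]))
E
```

```text
[[0.4094, -0.152], [0.4691, -0.1574], [0.4604, -0.2678], [0.3996, -0.2624]] [ 0.43460143 -0.20991975] 0.05993188513483325 0.061068736193043274 0.11083641629054945
yaw -0.08378775749688888
t 20.23 shift [ -1.   -0.7 128.2] turn [-0.001 -0.001  0.009] tcp [ 0.4355 -0.2091  0.1292] q6 1.05
[[313.93203932 136.02703668]
 [325.77011028 257.34972778]]
```

Emit:
step_arm(moves=[[[-1,-1,25],[0,0,0],82],[[-1,-1,58],[0,0,0],82],[[-1,-1,90],[0,0,0],82],[[-1,-1,112],[0,0,0],82],[[-1,-1,125],[0,0,0],82],[[-1,-1,131],[0,0,0],82],[[-1,-1,131],[0,0,0],82],[[-1,-1,131],[0,0,0],70]], grip_force=50)

```text
clock: 20.9
tcp_pos: [0.4354, -0.21, -0.001]
orientation: [-0.0, 0.738, 0.675, 0.0]
wrist_force: [0.3, 0.4, 0.1]
finger_gap: 0.0721
grip_force: 0.0
```

Emit:
step_arm(moves=[[[0,0,0],[0,0,0],66],[[0,0,0],[0,0,0],50],[[0,0,0],[0,0,0],50],[[0,0,0],[0,0,0],50],[[0,0,0],[0,0,0],50],[[0,0,0],[0,0,0],50]])

```text
clock: 21.4
tcp_pos: [0.436, -0.2106, 0.0001]
orientation: [0.001, 0.738, 0.675, 0.0]
wrist_force: [-0.8, 0.2, 5.9]
finger_gap: 0.061
grip_force: 56.1
```

Emit:
step_arm(moves=[[[0,0,-15],[0,0,0],50],[[0,0,-40],[0,0,0],50],[[0,0,-75],[0,0,0],50],[[0,0,-110],[0,0,0],50],[[0,0,-145],[0,0,0],50],[[0,0,-170],[0,0,0],50],[[0,0,-170],[0,0,0],50]])

```text
clock: 21.98
tcp_pos: [0.438, -0.2119, 0.1746]
orientation: [0.005, 0.738, 0.675, 0.001]
wrist_force: [1.0, -1.0, -3.3]
finger_gap: 0.0614
grip_force: 56.6
```

```bash
python3 - <<'E'
from h import *
goto(.5,.1,.17,-1.6)
E
```

```text
t 21.98 shift [316.2  34.1   3.4] turn [ 0.009  0.005 -0.06 ] tcp [ 0.438  -0.2119  0.1746] q6 1.04
```

Emit:
step_arm(moves=[[[12,0,-3],[0,0,0],50],[[36,0,-8],[0,0,0],50],[[72,1,-15],[0,0,0],50],[[110,2,-20],[0,0,0],50],[[148,2,-25],[0,0,0],50],[[184,3,-25],[0,0,0],50],[[220,3,-25],[0,0,0],50],[[250,3,-25],[0,0,0],50]])

```text
clock: 22.65
tcp_pos: [0.4586, 0.0417, 0.1921]
orientation: [-0.002, 0.737, 0.675, -0.001]
wrist_force: [-0.2, -1.0, -3.8]
finger_gap: 0.0614
grip_force: 56.4
```

Emit:
step_arm(moves=[[[30,0,0],[0,0,-0.02],50],[[65,0,0],[0,0,-0.04],50],[[100,1,0],[0,0,-0.06],50],[[130,1,0],[0,0,-0.08],50],[[152,2,0],[0,0,-0.085],50],[[162,2,0],[0,0,-0.085],50],[[162,2,0],[0,0,-0.085],50],[[162,2,0],[0,0,-0.085],50]])

```text
clock: 23.32
tcp_pos: [0.4755, 0.1999, 0.1923]
orientation: [-0.001, 0.708, 0.706, -0.001]
wrist_force: [-0.9, -0.5, -3.5]
finger_gap: 0.0613
grip_force: 56.4
```

```bash
python3 - <<'E'
from h import *
im0=np.load('top0.npy');pt=imaging.camera_params('top')
print('top lid',rects(im0.max(2)<75,pt,.054,(210,118,262,151)))
print('top mats',[rects(im0.max(2)<75,pt,.003,b) for b in((275,120,306,160),(306,120,338,160),(338,120,370,160))])
snap('wrist');im,p=snap('wrist','w10');np.save('w10.npy',im)
goto(.6067,.2375,.1,-1.571)
print(proj(p,[[.568,.172,.054],[.646,.172,.054],[.646,.300,.054],[.568,.3,.054]]).round())
E
```

```text
top lid [610.  235.7  68.9 119.7   0.7]
top mats [array([606.7,  82.1,  71.6,  69.6,   0.9]), array([609.8, -14.2,  68.4,  69.4,   1. ]), array([ 614.6, -110.6,   68.6,   70.5,    1. ])]
t 23.42 shift [ 39.2 130.6  92.8] turn [-0.002  0.001 -0.005] tcp [0.476 0.199 0.193] q6 1.82
[[413. 211.]
 [487. 211.]
 [509.  79.]
 [425.  78.]]
```

View pics/w10.png

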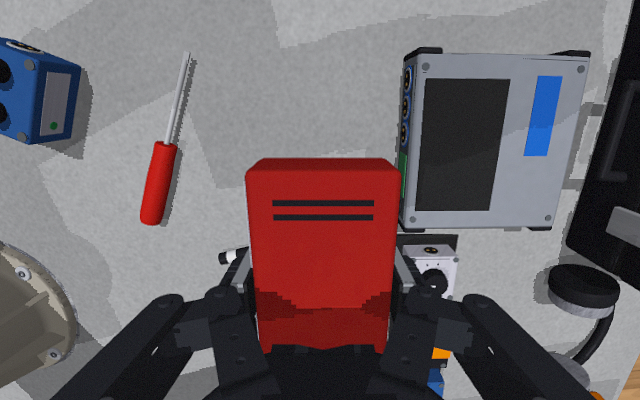

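The lid mat is clearly visible, corners (426,79), (509,80), (489,210) and (415,210). The amplifier is held level.

```bash
python3 - <<'E'
from h import *
p=imaging.camera_params('wrist');im=np.load('w10.npy')
X=onplane(p,[(426,78.5),(509,79.5),(489.5,210.5),(414.5,210.5)],.054)[:,:2]
print(X.round(4).tolist(),X.mean(0));print(rects(im.max(2)<68,p,.054,(408,70,516,214)))
goto(*X.mean(0),.1,-1.571)
E
```

```text
[[0.5694, 0.2992], [0.6466, 0.2994], [0.6493, 0.1715], [0.5701, 0.172]] [0.60882585 0.23554934]
[6.082e+02 2.360e+02 7.880e+01 1.276e+02 1.000e-01]
t 23.42 shift [ 37.3 132.8  92.8] turn [-0.002  0.001 -0.005] tcp [0.476 0.199 0.193] q6 1.82
```

Emit:
step_arm(moves=[[[4,14,0],[0,0,0],50],[[12,42,0],[0,0,0],50],[[22,78,5],[0,0,0],50],[[31,110,20],[0,0,0],50],[[36,127,45],[0,0,0],50],[[37,132,75],[0,0,0],50],[[37,132,100],[0,0,0],50],[[37,132,110],[0,0,0],50]])

```text
clock: 24.08
tcp_pos: [0.6067, 0.2339, 0.0788]
orientation: [-0.002, 0.709, 0.705, -0.003]
wrist_force: [-1.9, 0.1, -3.7]
finger_gap: 0.0611
grip_force: 56.3
```

Emit:
step_arm(moves=[[[0,0,3],[0,0,0],50],[[0,0,6],[0,0,0],50],[[0,0,8],[0,0,0],50],[[0,0,8],[0,0,0],50],[[0,0,8],[0,0,0],50]])

```text
clock: 24.5
tcp_pos: [0.6099, 0.2365, 0.0777]
orientation: [0.001, 0.709, 0.706, 0.001]
wrist_force: [0.2, -0.1, -3.0]
finger_gap: 0.0611
grip_force: 56.3
```

```bash
python3 - <<'E'
from h import *
snap('wrist');goto(.608,.236,.0546,-1.571)
E
```

```text
t 24.55 shift [-0.6 -1.9 23. ] turn [ 0.003 -0.001 -0.004] tcp [0.6098 0.2366 0.0776] q6 1.82
```

Emit:
step_arm(moves=[[[-1,-2,5],[0,0,0],50],[[-1,-2,10],[0,0,0],50],[[-1,-2,15],[0,0,0],50],[[-1,-2,19],[0,0,0],50],[[-1,-2,21],[0,0,0],50],[[-1,-2,21.5],[0,0,0],50],[[-1,-2,21.5],[0,0,0],50]])

```text
clock: 25.13
tcp_pos: [0.6068, 0.2353, 0.0542]
orientation: [-0.0, 0.709, 0.706, -0.0]
wrist_force: [-0.3, -0.2, -2.9]
finger_gap: 0.0614
grip_force: 56.5
```

Emit:
step_arm(moves=[[[0,1,0.5],[0,0,0],50],[[0,1,1],[0,0,0],50],[[0,1,1],[0,0,0],50],[[0,1,1],[0,0,0],50]])

```text
clock: 25.47
tcp_pos: [0.6078, 0.2354, 0.0542]
orientation: [-0.0, 0.708, 0.706, 0.0]
wrist_force: [-4.5, -1.0, 5.1]
finger_gap: 0.0609
grip_force: 57.4
```

Emit:
step_arm(moves=[[[0,1,0.5],[0,0,0],63],[[0,1,0],[0,0,0],68],[[0,1,0],[0,0,0],72],[[0,1,0],[0,0,0],74],[[0,1,-10],[0,0,0],74],[[0,1,-35],[0,0,0],76],[[0,1,-70],[0,0,0],80],[[0,1,-105],[0,0,0],80]])

```text
clock: 26.13
tcp_pos: [0.6082, 0.2351, 0.1591]
orientation: [-0.001, 0.709, 0.706, -0.001]
wrist_force: [1.6, -0.1, 0.8]
finger_gap: 0.08
grip_force: 0.0
```

Emit:
step_arm(moves=[[[15,0,-20],[0,0,0],80],[[15,0,-45],[0,0,0],80],[[15,0,-60],[0,0,0],80],[[15,0,-60],[0,0,0],80],[[15,0,-60],[0,0,0],80]])

```text
clock: 26.55
tcp_pos: [0.6098, 0.2506, 0.2198]
orientation: [0.001, 0.708, 0.706, 0.001]
wrist_force: [0.4, 0.9, -0.5]
finger_gap: 0.0803
grip_force: 0.0
```

```bash
python3 - <<'E'
from h import *
snap('wrist');im,p=snap('wrist','w11');np.save('w11.npy',im)
hsv=cv2.cvtColor(im,cv2.COLOR_RGB2HSV)
red=(hsv[:,:,1]>130)&((hsv[:,:,0]<8)|(hsv[:,:,0]>172))&(im[:,:,0]>40)
c=proj(p,[[.608,.236,.088],[.577,.291,.088],[.639,.181,.088]]).round().astype(int);print(c.tolist())
b=(max(c[:,0].min()-40,0),max(c[:,1].min()-40,0),c[:,0].max()+40,min(c[:,1].max()+40,400))
print(rects(red,p,.088,b))
goto(.4149,-.3395,.15,-1.571)
E
```

```text
[[322, 202], [288, 146], [352, 252]]
[ 6.083e+02  2.375e+02  1.110e+02  6.130e+01 -2.000e-01]
t 26.65 shift [-590.3 -191.1   67.7] turn [-0.001  0.    -0.004] tcp [0.6085 0.2501 0.2172] q6 1.84
```

Emit:
step_arm(moves=[[[-15,-5,0],[0,0,0],80],[[-45,-15,0],[0,0,0],80],[[-82,-27,0],[0,0,0],80],[[-120,-39,0],[0,0,0],80],[[-158,-51,0],[0,0,0],80],[[-196,-63,0],[0,0,0],80],[[-234,-75,0],[0,0,0],80],[[-272,-88,0],[0,0,0],80]])

```text
clock: 27.32
tcp_pos: [0.5181, -0.0228, 0.2166]
orientation: [-0.001, 0.708, 0.706, -0.001]
wrist_force: [0.7, -0.2, 0.3]
finger_gap: 0.0802
grip_force: 0.0
```

Emit:
step_arm(moves=[[[-38,-12,0],[0,0,0],80],[[-76,-25,4],[0,0,0],80],[[-114,-37,10],[0,0,0],80],[[-152,-49,20],[0,0,0],80],[[-190,-61,30],[0,0,0],80],[[-228,-73,45],[0,0,0],80],[[-264,-85,57],[0,0,0],80],[[-296,-95,65],[0,0,0],80]])

```text
clock: 27.98
tcp_pos: [0.4212, -0.318, 0.1504]
orientation: [-0.002, 0.709, 0.705, -0.0]
wrist_force: [1.0, -1.2, -0.2]
finger_gap: 0.0799
grip_force: 0.0
```

Emit:
step_arm(moves=[[[-18,-6,2],[0,0,0],80],[[-22,-8,2],[0,0,0],80],[[-22,-8,2],[0,0,0],80],[[-22,-8,2],[0,0,0],80],[[-22,-8,2],[0,0,0],80]])

```text
clock: 28.4
tcp_pos: [0.4158, -0.3375, 0.1511]
orientation: [-0.0, 0.708, 0.706, 0.0]
wrist_force: [0.5, 0.3, 1.3]
finger_gap: 0.08
grip_force: 0.0
```

```bash
python3 - <<'E'
from h import *
snap('wrist');im,p=snap('wrist','w12');np.save('w12.npy',im)
goto(.4149,-.3395,.15,-1.571)
hsv=cv2.cvtColor(im,cv2.COLOR_RGB2HSV)
u,v=proj(p,[.4149,-.3395,.018])[0].round().astype(int);print(u,v)
for k in range(-60,61,4): print(k,im[v,u+k].tolist(),im[min(v+k,399),u].tolist())
E
```

```text
t 28.50 shift [-1.9 -1.3  1.5] turn [ 0.    -0.    -0.002] tcp [ 0.4162 -0.3376  0.1515] q6 0.74
322 189
-60 [151, 154, 155] [149, 150, 152]
-56 [150, 151, 152] [151, 151, 153]
-52 [147, 150, 151] [146, 147, 149]
-48 [149, 150, 152] [153, 154, 156]
-44 [148, 150, 151] [150, 151, 154]
-40 [149, 150, 153] [152, 153, 154]
-36 [151, 153, 155] [145, 146, 148]
-32 [145, 146, 147] [149, 150, 152]
-28 [151, 151, 154] [155, 155, 158]
-24 [148, 150, 155] [4, 1, 4]
-20 [207, 207, 210] [173, 174, 178]
-16 [209, 208, 209] [213, 209, 211]
-12 [211, 209, 210] [212, 208, 210]
-8 [210, 209, 210] [212, 209, 210]
-4 [208, 207, 209] [209, 208, 209]
0 [208, 209, 210] [208, 209, 210]
4 [206, 206, 210] [205, 206, 209]
8 [204, 205, 210] [204, 205, 210]
12 [203, 204, 209] [200, 201, 207]
16 [199, 201, 205] [198, 198, 204]
20 [200, 201, 206] [193, 194, 199]
24 [48, 49, 53] [192, 192, 198]
28 [147, 148, 148] [152, 155, 157]
32 [152, 153, 155] [150, 150, 152]
36 [155, 155, 158] [150, 152, 155]
40 [152, 152, 155] [143, 145, 146]
44 [158, 159, 160] [147, 148, 150]
48 [154, 154, 157] [153, 154, 156]
52 [147, 147, 149] [147, 149, 152]
56 [150, 151, 155] [157, 158, 160]
60 [145, 145, 148] [151, 151, 155]
```

```bash
python3 - <<'E'
from h import *
im=np.load('w12.npy');p=imaging.camera_params('wrist')
g=im.max(2).astype(int);m=((g>175)|(g<90)).astype(np.uint8);m[:, :285]=0;m[:,365:]=0;m[:150]=0;m[230:]=0
ys,xs=np.where(m);print(xs.min(),xs.max(),ys.min(),ys.max())
u=(xs.min()+xs.max())/2
print('near z0',onplane(p,[(u,ys.min()-.5)],.0),'far z12',onplane(p,[(u,ys.max()+.5)],.012),'lr z8',onplane(p,[(xs.min()-.5,188),(xs.max()+.5,188)],.010))
w=(g>185).astype(np.uint8)*m;M=cv2.moments(w);print('white',onplane(p,[(M['m10']/M['m00'],M['m01']/M['m00'])],.017))
goto(.415,-.34,.0,-1.571)
E
```

```text
297 347 164 215
near z0 [[ 0.4151829  -0.31747873  0.        ]] far z12 [[ 0.41507041 -0.36965326  0.012     ]] lr z8 [[ 0.38933569 -0.34055527  0.01      ]
 [ 0.44095215 -0.3406551   0.01      ]]
white [[ 0.41464185 -0.34288296  0.017     ]]
t 28.50 shift [ -2.4  -1.2 151.5] turn [ 0.    -0.    -0.002] tcp [ 0.4162 -0.3376  0.1515] q6 0.74
```

Emit:
step_arm(moves=[[[-6,-1,25],[0,0,0],80],[[-6,-1,60],[0,0,0],80],[[-6,-1,95],[0,0,0],75],[[-6,-1,125],[0,0,0],70],[[-6,-1,144],[0,0,0],68],[[-6,-1,152],[0,0,0],68],[[-6,-1,154],[0,0,0],66],[[-6,-1,154],[0,0,0],64]], grip_force=30)

```text
clock: 29.17
tcp_pos: [0.4152, -0.3445, -0.0024]
orientation: [0.0, 0.708, 0.706, 0.0]
wrist_force: [-0.4, 0.6, -0.1]
finger_gap: 0.0639
grip_force: 0.0
```

Emit:
step_arm(moves=[[[0,0,0],[0,0,0],56],[[0,0,0],[0,0,0],45],[[0,0,0],[0,0,0],45],[[0,0,0],[0,0,0],45],[[0,0,0],[0,0,0],45],[[0,0,0],[0,0,0],45]])

```text
clock: 29.67
tcp_pos: [0.4159, -0.3459, -0.0007]
orientation: [0.002, 0.708, 0.706, 0.0]
wrist_force: [0.4, 1.5, 7.1]
finger_gap: 0.0506
grip_force: 31.5
```

Emit:
step_arm(moves=[[[0,0,-12],[0,0,0],45],[[0,0,-36],[0,0,0],45],[[0,0,-70],[0,0,0],45],[[0,0,-105],[0,0,0],45],[[0,0,-140],[0,0,0],45],[[0,0,-175],[0,0,0],45],[[0,0,-190],[0,0,0],45],[[0,0,-190],[0,0,0],45]])

```text
clock: 30.33
tcp_pos: [0.4165, -0.3472, 0.1927]
orientation: [0.005, 0.709, 0.706, -0.0]
wrist_force: [1.2, -1.3, -0.6]
finger_gap: 0.0501
grip_force: 31.8
```

```bash
python3 - <<'E'
from h import *
im,p=snap('wrist','w13');goto(.608,.237,.185,-1.571)
E
```

```text
t 30.38 shift [584.  189.9   3.1] turn [ 0.004  0.004 -0.004] tcp [ 0.4157 -0.3462  0.1899] q6 0.73
```

```bash
python3 - <<'E'
from h import *
im,p=snap('wrist','w14');s=telemetry.get_state();t=s['tcp_pos'];print(t)
dz=t[2]+.0007
g=im.min(2).astype(int);u,v=proj(p,[t[0],t[1]+.002,dz+.017])[0].round().astype(int);print(u,v)
m=np.zeros(g.shape,np.uint8);m[v-60:v+60,u-60:u+60]=g[v-60:v+60,u-60:u+60]>185
n,l,st,c=cv2.connectedComponentsWithStats(m);i=1+np.argmax(st[1:,4]);print(st[i],c[i])
x,y,w,h=st[i][:4];print('lr',onplane(p,[(x-.5,v),(x+w-.5,v)],dz+.012)-t,'top/bot',onplane(p,[(u,y-.5),(u,y+h-.5)],dz+.012)-t,'cent',onplane(p,[c[i]],dz+.017)-t)
goto(.608,.237,.185,-1.571)
E
```

```text
[ 0.41477437 -0.34520996  0.18777244]
322 264
[ 291  228   63   33 1258] [320.28139905 241.90620032]
lr [[-0.01598125 -0.00099743  0.0127    ]
 [ 0.01644968 -0.00119063  0.0127    ]] top/bot [[0.00032894 0.01940472 0.0127    ]
 [0.00023874 0.00097505 0.0127    ]] cent [[-0.00052891  0.01407294  0.0177    ]]
t 30.43 shift [583.  190.8   2.2] turn [ 0.001  0.001 -0.004] tcp [ 0.4148 -0.3452  0.1878] q6 0.73
```

Emit:
step_arm(moves=[[[12,4,0],[0,0,0],45],[[36,12,0],[0,0,0],45],[[70,23,0],[0,0,0],45],[[106,35,0],[0,0,0],45],[[142,47,0],[0,0,0],45],[[178,58,0],[0,0,0],45],[[214,70,0],[0,0,0],45],[[250,82,0],[0,0,0],45]])

```text
clock: 31.1
tcp_pos: [0.4963, -0.0923, 0.1851]
orientation: [-0.002, 0.709, 0.706, -0.001]
wrist_force: [0.8, 0.1, -0.5]
finger_gap: 0.0503
grip_force: 31.8
```

Emit:
step_arm(moves=[[[36,12,0],[0,0,0],45],[[72,24,0],[0,0,0],45],[[108,36,0],[0,0,0],45],[[144,48,0],[0,0,0],45],[[180,60,0],[0,0,0],45],[[216,72,0],[0,0,0],45],[[250,83,0],[0,0,0],45],[[280,93,0],[0,0,0],45]])

```text
clock: 31.77
tcp_pos: [0.5901, 0.1873, 0.1846]
orientation: [-0.001, 0.708, 0.706, -0.002]
wrist_force: [1.0, -1.0, -0.7]
finger_gap: 0.0503
grip_force: 31.8
```

Emit:
step_arm(moves=[[[25,8,0],[0,0,0],45],[[42,14,0],[0,0,0],45],[[50,16,10],[0,0,0],45],[[52,17,30],[0,0,0],45],[[52,17,52],[0,0,0],45],[[52,17,64],[0,0,0],45],[[52,17,68],[0,0,0],45],[[52,17,68],[0,0,0],45]])

```text
clock: 32.43
tcp_pos: [0.6065, 0.2355, 0.116]
orientation: [-0.002, 0.709, 0.706, -0.003]
wrist_force: [-0.0, 0.5, -0.6]
finger_gap: 0.0507
grip_force: 31.8
```

```bash
python3 - <<'E'
from h import *
snap('wrist');snap('wrist');goto(.6083,.236,.0873,-1.571)
E
```

```text
t 32.53 shift [ 0.  -0.2 31.7] turn [-0.001  0.    -0.004] tcp [0.6085 0.236  0.119 ] q6 1.82
```

Emit:
step_arm(moves=[[[0,0,8],[0,0,0],45],[[0,0,16],[0,0,0],45],[[0,0,23],[0,0,0],45],[[0,0,27],[0,0,0],45],[[0,0,29],[0,0,0],45],[[0,0,30],[0,0,0],45],[[0,0,30],[0,0,0],45]])

```text
clock: 33.12
tcp_pos: [0.6089, 0.2363, 0.0891]
orientation: [-0.0, 0.709, 0.706, -0.0]
wrist_force: [-0.7, 0.1, -0.7]
finger_gap: 0.0507
grip_force: 31.8
```

Emit:
step_arm(moves=[[[0,0,0.5],[0,0,0],45],[[0,0,1],[0,0,0],45],[[0,0,1],[0,0,0],45],[[0,0,1],[0,0,0],45]])

```text
clock: 33.45
tcp_pos: [0.6091, 0.2364, 0.0885]
orientation: [0.0, 0.709, 0.706, 0.0]
wrist_force: [-0.9, -0.7, -1.7]
finger_gap: 0.0509
grip_force: 31.8
```

Emit:
step_arm(moves=[[[0,0,0.5],[0,0,0],45],[[0,0,1.5],[0,0,0],45],[[0,0,1.5],[0,0,0],45],[[0,0,1.5],[0,0,0],45]])

```text
clock: 33.78
tcp_pos: [0.6092, 0.2364, 0.0873]
orientation: [0.0, 0.709, 0.706, 0.0]
wrist_force: [-1.0, -0.5, 2.4]
finger_gap: 0.0506
grip_force: 32.0
```

Contact with the amplifier is felt, so I release and rise.

Emit:
step_arm(moves=[[[0,0,0],[0,0,0],54],[[0,0,0],[0,0,0],60],[[0,0,0],[0,0,0],66],[[0,0,0],[0,0,0],68],[[0,0,-8],[0,0,0],68],[[0,0,-30],[0,0,0],70],[[0,0,-65],[0,0,0],75],[[0,0,-100],[0,0,0],80]])

```text
clock: 34.45
tcp_pos: [0.6079, 0.236, 0.1872]
orientation: [-0.001, 0.709, 0.706, -0.001]
wrist_force: [0.6, 0.4, 0.1]
finger_gap: 0.0802
grip_force: 0.0
```

Emit:
step_arm(moves=[[[-15,-40,-20],[0,0,-0.12],80],[[-40,-70,-50],[0,0,-0.24],80],[[-75,-95,-75],[0,0,-0.36],80],[[-110,-115,-95],[0,0,-0.48],80],[[-145,-130,-110],[0,0,-0.6],80],[[-172,-140,-120],[0,0,-0.72],80],[[-185,-145,-120],[0,0,-0.8],80],[[-185,-145,-120],[0,0,-0.8],80]])

```text
clock: 35.12
tcp_pos: [0.4621, 0.0486, 0.3098]
orientation: [0.002, 0.378, 0.926, -0.0]
wrist_force: [-0.3, 1.5, -0.3]
finger_gap: 0.0802
grip_force: 0.0
```

```bash
python3 - <<'E'
from h import *
goto(.46,.06,.3,0)
E
```

```text
t 35.12 shift [9.5 6.6 9.8] turn [-0.     0.004 -0.775] tcp [0.4621 0.0486 0.3098] q6 0.71
```

Emit:
step_arm(moves=[[[-10,12,0],[0,0,-0.12],80],[[-25,30,0],[0,0,-0.24],80],[[-36,49,0],[0,0,-0.36],80],[[-36,49,0],[0,0,-0.48],80],[[-36,49,0],[0,0,-0.6],80],[[-36,49,0],[0,0,-0.72],80],[[-36,49,0],[0,0,-0.775],80],[[-36,49,0],[0,0,-0.775],80]])

```text
clock: 35.78
tcp_pos: [0.5233, 0.0622, 0.3069]
orientation: [-0.0, -0.001, 1.0, 0.0]
wrist_force: [-0.1, 0.7, -0.3]
finger_gap: 0.0802
grip_force: 0.0
```

```bash
python3 - <<'E'
from h import *
snap('wrist');snap('wrist');im,p=snap('wrist');np.save('w15.npy',im);np.save('w15p.npy',p['pose']);goto(.52,.06,.3,0)
C=dict(f=(.6135,-.1095,.045),t=(.607,-.0145,.053),a=(.605,.0815,.039),rec=(.608,.237,.11))
for k,v in C.items():print(k,proj(p,v))
a=im[170:320,170:500,::-1];cv2.imwrite('pics/w15.png',cv2.resize(a,None,fx=2.4,fy=2.4,interpolation=cv2.INTER_CUBIC))
E
```

```text
t 35.93 shift [ 3.3 -2.   6.9] turn [ 0.     0.    -0.002] tcp [0.5233 0.062  0.3069] q6 -0.03
f [[210.06874022 223.13685893]]
t [[271.57783094 221.21399766]]
a [[336.61140313 216.39420322]]
rec [[459.12108214 238.31568408]]
```

View pics/w15.png

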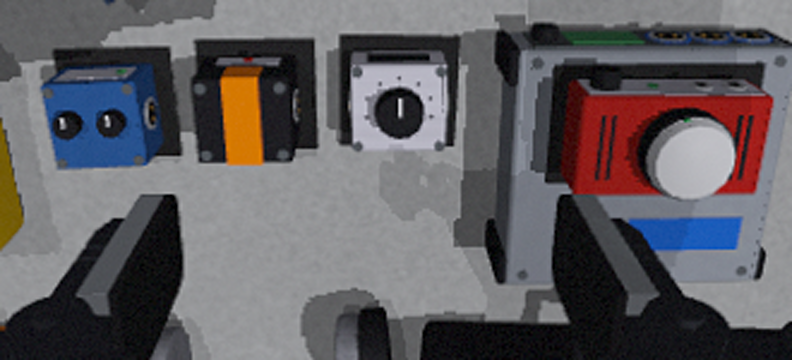

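Everything is in place: filter, transformer and attenuator on the mats, and the amplifier on the lid mat with the receiver on it. I'll check the numbers from these corners.

```bash
python3 - <<'E'
from h import *
p=imaging.camera_params('wrist')
def b(c,z): 
    uv=(np.array(c,float)+.5)/2.4+170-.5
    return box(p,uv*4+1.5,(0,0),(0,0),z)
print('f',b([(43,82),(134,79),(145,164),(56,168)],.045))
print('t',b([(193,84),(286,82),(296,160),(203,163)],.053))
print('a',b([(350,60),(448,60),(444,150),(353,149)],.039))
print('mats',b([(54,48),(174,46),(181,156),(63,158)],.003),b([(196,40),(313,38),(317,148),(201,150)],.003),b([(340,36),(459,37),(457,145),(342,146)],.003))
print('amp',b([(566,85),(772,92),(752,192),(573,192)],.088))
im=np.load('w15.npy');g=im.min(2);m=np.zeros(g.shape,np.uint8);m[205:265,425:490]=g[205:265,425:490]>165
n,l,st,c=cv2.connectedComponentsWithStats(m);i=1+np.argmax(st[1:,4]);x,y,w,h=st[i][:4];print(st[i],c[i]);print(onplane(p,[c[i]],.106),'R mm',w/2)
print(onplane(p,[(x-.5,y+h/2),(x+w-.5,y+h/2),(x+w/2,y-.5),(x+w/2,y+h-.5)],.102))
E
```

```text
f (array([ 0.6108, -0.1108]), 'depth 57.9 width 57.7', 'yaw 0.007 0.043')
t (array([ 0.6066, -0.0145]), 'depth 51.8 width 57.2', 'yaw 0.061 0.029')
a (array([0.6007, 0.0803]), 'depth 60.0 width 59.2', 'yaw 0.007 -0.007')
mats (array([ 0.6128, -0.1105]), 'depth 80.6 width 82.8', 'yaw -0.045 0.018') (array([ 0.6069, -0.0147]), 'depth 79.5 width 79.4', 'yaw -0.012 0.018') (array([0.6048, 0.0823]), 'depth 78.4 width 79.3', 'yaw 0.013 -0.001')
amp (array([0.6041, 0.2301]), 'depth 64.0 width 111.1', 'yaw 0.073 -0.024')
[444 223  32  30 743] [459.61641992 237.10228802]
[[0.60812812 0.23941007 0.106     ]] R mm 16.0
[[0.61119459 0.21998089 0.102     ]
 [0.61151967 0.26323624 0.102     ]
 [0.58917663 0.23888596 0.102     ]
 [0.63288579 0.24546476 0.102     ]]
```

```bash
python3 - <<'E'
from h import *
print(env.hand_in())
E
```

```text
the job is handed in; nothing more can be done
None
```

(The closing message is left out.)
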